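# Refit the spring-axle rollers in the panel saw's roller track

### The job

Turn the red lock knob of the roller track anticlockwise until it clicks open, then fit every loose roller lying on the bench into an empty bay: brass spring plunger in the slotted cup of the near wall, pressed in so the fixed pin drops behind the far wall and springs home into its blind cup. When all are fully home, turn the knob back until it clicks locked, let go, and leave the other things on the bench alone.

Things in the scene. Friction and masses are not known exactly. Their poses are not given: they have to be found in the camera images.
- track: Blue steel roller track fixed to the bench, 167 mm wide (x), 324 mm long (y), plus a grey knob box at its +y end; origin under it on the bench, z up; its yaw varies. Near (-x) wall 135 mm high, inner face at x=-77 mm; far (+x) wall 100 mm high, inner face at x=+63; open down to the bench between. A built-in steel roller at y=-182 mm is not to be handled.
- bay_1 (a point): Bay 1: where the middle of a properly fitted roller lies (track frame 0, -115, 80 mm); axes as the track's: -x to the slotted cup, +x to the blind cup. Bays are 64 mm apart. A pin resting on the floor of its cup has its axis at this height; the spring's friction can hold a roller where it is let go, so bring it down to this height.
- bay_2 (a point): Bay 2: where the middle of a properly fitted roller lies (track frame 0, -51, 80 mm); axes as the track's: -x to the slotted cup, +x to the blind cup. Bays are 64 mm apart. A pin resting on the floor of its cup has its axis at this height; the spring's friction can hold a roller where it is let go, so bring it down to this height.
- bay_3 (a point): Bay 3: where the middle of a properly fitted roller lies (track frame 0, 13, 80 mm); axes as the track's: -x to the slotted cup, +x to the blind cup. Bays are 64 mm apart. A pin resting on the floor of its cup has its axis at this height; the spring's friction can hold a roller where it is let go, so bring it down to this height.
- bay_4 (a point): Bay 4: where the middle of a properly fitted roller lies (track frame 0, 77, 80 mm); axes as the track's: -x to the slotted cup, +x to the blind cup. Bays are 64 mm apart. A pin resting on the floor of its cup has its axis at this height; the spring's friction can hold a roller where it is let go, so bring it down to this height.
- near_cup (a point): Bay 3's slotted cup in the near wall (the other bays have the same): 18 mm wide, open at the top, brass-edged, from the wall's top (z=135 mm) down to its floor at z=75 mm; 8 mm deep. The point is on its back face (x=-85 mm in the track) at the height of a resting pin's axis.
- far_cup (a point): Bay 3's blind cup in the far wall (the other bays have the same): square, 18 x 18 mm, z 75 to 93 mm, closed above by 7 mm of wall; 9 mm deep. The point is on its back face (x=+72 mm in the track) at the height of a resting pin's axis.
- roller_1: Loose steel roller lying on the bench (may be absent): tube 30 mm diameter, hexagonal end caps 34 mm across flats, 8 mm thick, ending at x=+-60 mm; 0.3 to 0.5 kg. Origin mid-length on its axis (17 mm over the bench), x along the axis. At +x (black cap) a fixed steel stub pin, 10 mm diameter, tip at x=+72 mm; at -x (orange cap) the sprung brass plunger.
- plunger_tip_1 (a point): Tip of that roller's brass plunger pin, 10 mm diameter: at the roller's x=-90 mm when free, pushes in up to 20 mm, 2.5 N at first, 6.5 N fully in. Fitted, it is 5 mm in, the stub home in the blind cup opposite; for the stub to clear the far wall on the way it must be about 16 to 18 mm in. The roller does not fit the other way round.
- roller_2: Loose steel roller lying on the bench (may be absent): tube 30 mm diameter, hexagonal end caps 34 mm across flats, 8 mm thick, ending at x=+-60 mm; 0.3 to 0.5 kg. Origin mid-length on its axis (17 mm over the bench), x along the axis. At +x (black cap) a fixed steel stub pin, 10 mm diameter, tip at x=+72 mm; at -x (orange cap) the sprung brass plunger.
- plunger_tip_2 (a point): Tip of that roller's brass plunger pin, 10 mm diameter: at the roller's x=-90 mm when free, pushes in up to 20 mm, 2.5 N at first, 6.5 N fully in. Fitted, it is 5 mm in, the stub home in the blind cup opposite; for the stub to clear the far wall on the way it must be about 16 to 18 mm in. The roller does not fit the other way round.
- roller_3: Loose steel roller lying on the bench (may be absent): tube 30 mm diameter, hexagonal end caps 34 mm across flats, 8 mm thick, ending at x=+-60 mm; 0.3 to 0.5 kg. Origin mid-length on its axis (17 mm over the bench), x along the axis. At +x (black cap) a fixed steel stub pin, 10 mm diameter, tip at x=+72 mm; at -x (orange cap) the sprung brass plunger.
- plunger_tip_3 (a point): Tip of that roller's brass plunger pin, 10 mm diameter: at the roller's x=-90 mm when free, pushes in up to 20 mm, 2.5 N at first, 6.5 N fully in. Fitted, it is 5 mm in, the stub home in the blind cup opposite; for the stub to clear the far wall on the way it must be about 16 to 18 mm in. The roller does not fit the other way round.
- roller_4: Loose steel roller lying on the bench (may be absent): tube 30 mm diameter, hexagonal end caps 34 mm across flats, 8 mm thick, ending at x=+-60 mm; 0.3 to 0.5 kg. Origin mid-length on its axis (17 mm over the bench), x along the axis. At +x (black cap) a fixed steel stub pin, 10 mm diameter, tip at x=+72 mm; at -x (orange cap) the sprung brass plunger.
- plunger_tip_4 (a point): Tip of that roller's brass plunger pin, 10 mm diameter: at the roller's x=-90 mm when free, pushes in up to 20 mm, 2.5 N at first, 6.5 N fully in. Fitted, it is 5 mm in, the stub home in the blind cup opposite; for the stub to clear the far wall on the way it must be about 16 to 18 mm in. The roller does not fit the other way round.
- lock_knob (a joint): Knob angle, rad. 0 = locked: the yellow tabs (20 mm wide, z 136 to 141 mm) of the keeper bar on the near wall lie over the slots; 1.2 = open: they have slid 25 mm towards +y, clear of the slots. Grows anticlockwise seen from above. Sprung: resists a turn with about 0.1 N m until the detent at 0.6, past which it snaps on to the other rest, against a hard stop.
- knob_grip (a point): Middle of the red bar of the lock knob, on its vertical axis, at the height to grip (91 mm over the bench). The bar is 44 mm long along this point's x, 14 mm thick across, its top 9 mm above this point; a 44 mm disc lies 21 mm below it, and the grey box's top (80 x 80 mm) 31 mm below. The point turns with the knob.
- glue: Bystander: white glue bottle, 60 mm diameter, 170 mm high; origin at the centre of its underside. Leave it alone.
- screws: Bystander: small jar of screws, 44 mm diameter, 60 mm high; origin at the centre of its underside. Leave it alone.
- tape: Bystander: yellow tape measure, 60 x 35 x 55 mm; origin at the centre of its underside. Leave it alone.
- mallet: Bystander: hammer, 324 mm long; origin at the centre of its underside. Leave it alone.
- driver: Bystander: screwdriver, 200 mm long; origin at the centre of its underside. Leave it alone.
- offcut: Bystander: wooden offcut, 160 x 60 x 22 mm; origin at the centre of its underside. Leave it alone.
- brush: Bystander: brush, 200 mm long; origin at the centre of its underside. Leave it alone.
Things that resemble listed ones, but are neither listed nor needed, are in the scene too. Leave any blue look-alike of the roller_3 alone.

How it is judged:
On the way, in this order (a step that is already met when the one before it is completed fails the run):
1. the knob has clicked open (value of joint lock_knob above 1 rad), for 0.2 s.
2. every loose roller is seated between its two cups (((distance between roller_1 and bay_1 below 0.008 m and angle between the x axis of roller_1 and the x axis of bay_1, either way round below 0.09 rad) or (distance between roller_1 and bay_2 below 0.008 m and angle between the x axis of roller_1 and the x axis of bay_2, either way round below 0.09 rad) or (distance between roller_1 and bay_3 below 0.008 m and angle between the x axis of roller_1 and the x axis of bay_3, either way round below 0.09 rad) or (distance between roller_1 and bay_4 below 0.008 m and angle between the x axis of roller_1 and the x axis of bay_4, either way round below 0.09 rad)) and linear speed of each of roller_1, roller_2, roller_3, roller_4 below 0.02 m/s and ((distance between roller_2 and bay_1 below 0.008 m and angle between the x axis of roller_2 and the x axis of bay_1, either way round below 0.09 rad) or (distance between roller_2 and bay_2 below 0.008 m and angle between the x axis of roller_2 and the x axis of bay_2, either way round below 0.09 rad) or (distance between roller_2 and bay_3 below 0.008 m and angle between the x axis of roller_2 and the x axis of bay_3, either way round below 0.09 rad) or (distance between roller_2 and bay_4 below 0.008 m and angle between the x axis of roller_2 and the x axis of bay_4, either way round below 0.09 rad)) and ((distance between roller_3 and bay_1 below 0.008 m and angle between the x axis of roller_3 and the x axis of bay_1, either way round below 0.09 rad) or (distance between roller_3 and bay_2 below 0.008 m and angle between the x axis of roller_3 and the x axis of bay_2, either way round below 0.09 rad) or (distance between roller_3 and bay_3 below 0.008 m and angle between the x axis of roller_3 and the x axis of bay_3, either way round below 0.09 rad) or (distance between roller_3 and bay_4 below 0.008 m and angle between the x axis of roller_3 and the x axis of bay_4, either way round below 0.09 rad)) and ((distance between roller_4 and bay_1 below 0.008 m and angle between the x axis of roller_4 and the x axis of bay_1, either way round below 0.09 rad) or (distance between roller_4 and bay_2 below 0.008 m and angle between the x axis of roller_4 and the x axis of bay_2, either way round below 0.09 rad) or (distance between roller_4 and bay_3 below 0.008 m and angle between the x axis of roller_4 and the x axis of bay_3, either way round below 0.09 rad) or (distance between roller_4 and bay_4 below 0.008 m and angle between the x axis of roller_4 and the x axis of bay_4, either way round below 0.09 rad))), for 0.3 s.
3. the knob has clicked locked (value of joint lock_knob below 0.2 rad), for 0.2 s.
At the end, for the whole second after the job is handed in: Every roller present sits in a bay, its middle within 8 mm of the bay's point and its axis within 0.09 rad of the bay's (plunger in the slotted cup), and the knob is locked (below 0.2 rad) (value of joint lock_knob below 0.2 rad and ((distance between roller_1 and bay_1 below 0.008 m and angle between the x axis of roller_1 and the x axis of bay_1, either way round below 0.09 rad) or (distance between roller_1 and bay_2 below 0.008 m and angle between the x axis of roller_1 and the x axis of bay_2, either way round below 0.09 rad) or (distance between roller_1 and bay_3 below 0.008 m and angle between the x axis of roller_1 and the x axis of bay_3, either way round below 0.09 rad) or (distance between roller_1 and bay_4 below 0.008 m and angle between the x axis of roller_1 and the x axis of bay_4, either way round below 0.09 rad)) and ((distance between roller_2 and bay_1 below 0.008 m and angle between the x axis of roller_2 and the x axis of bay_1, either way round below 0.09 rad) or (distance between roller_2 and bay_2 below 0.008 m and angle between the x axis of roller_2 and the x axis of bay_2, either way round below 0.09 rad) or (distance between roller_2 and bay_3 below 0.008 m and angle between the x axis of roller_2 and the x axis of bay_3, either way round below 0.09 rad) or (distance between roller_2 and bay_4 below 0.008 m and angle between the x axis of roller_2 and the x axis of bay_4, either way round below 0.09 rad)) and ((distance between roller_3 and bay_1 below 0.008 m and angle between the x axis of roller_3 and the x axis of bay_1, either way round below 0.09 rad) or (distance between roller_3 and bay_2 below 0.008 m and angle between the x axis of roller_3 and the x axis of bay_2, either way round below 0.09 rad) or (distance between roller_3 and bay_3 below 0.008 m and angle between the x axis of roller_3 and the x axis of bay_3, either way round below 0.09 rad) or (distance between roller_3 and bay_4 below 0.008 m and angle between the x axis of roller_3 and the x axis of bay_4, either way round below 0.09 rad)) and ((distance between roller_4 and bay_1 below 0.008 m and angle between the x axis of roller_4 and the x axis of bay_1, either way round below 0.09 rad) or (distance between roller_4 and bay_2 below 0.008 m and angle between the x axis of roller_4 and the x axis of bay_2, either way round below 0.09 rad) or (distance between roller_4 and bay_3 below 0.008 m and angle between the x axis of roller_4 and the x axis of bay_3, either way round below 0.09 rad) or (distance between roller_4 and bay_4 below 0.008 m and angle between the x axis of roller_4 and the x axis of bay_4, either way round below 0.09 rad))); the robot touches nothing.
It fails at once if another thing on the bench is disturbed (moved over 40 mm) (distance of any of glue, screws, tape, mallet, driver, offcut, brush from where it was at the start of the episode above 0.04 m).
Of roller_1, roller_2, roller_3, roller_4 only 3 to 4 are there at a start; the rules pass over those that are not, and their reading is None.
At some moment in a run one of roller_1, roller_2, roller_3, roller_4 may be knocked a few centimetres aside while the robot is not near it.
Once in a run the grip may slacken for a moment while it holds something.
It also fails if it takes over 210 s, if anything falls off the work surface, if the arm or the gripper's body presses on something with over 40 N, if the wrist force passes 120 N, or if a joint passes its speed limit or range.

### The arm

A 6-joint arm with a two-finger parallel gripper is mounted at the origin on the work surface. World frame = base frame: x ahead of the robot, y to its left, z up, the work surface at z = 0. Lengths are in m, angles in rad, forces in N, time in s.
With the tool pointing down it reaches from about 0.375 to 0.825 m from the base axis. Payload 5.5 kg.
Tool frame: the origin (TCP) lies midway between the tips of the shut fingers; the grasp point (between the pads) lies 19 mm behind it; y points along the fingers, x is the direction in which the jaws open and shut, and the axes are right-handed (so a half turn about y gives the same grasp; the last joint's range is limited). The gripper opens to 85 mm and grips with 20 to 120 N. Pads are 22 mm wide; open, the fingers measure 114 mm over their backs; the gripper's body (76 mm by 85 mm) begins 54 mm behind the grasp point. The pads swing forward as they close: fully open they stand 13 mm farther back than shut.
Start: joints at [1.14, 0.314, -0.047, 1.21, 0, 1.571], TCP at [0.251, 0.545, 0.231] pointing down, gripper open.
Joint ranges: [-2.67, 2.67], [-0.69, 1.73], [-1.03, 1.25], [-2.08, 2.16], [-1.42, 1.45], [-3.14, 3.14]. Speed limits (rad/s): [2.39, 2.39, 3.01, 3.14, 3.14, 3.14].

### API

Orientations are given as a rotation vector (axis times angle).
In Python, from cell import robot gives the robot as it stands.
- The arm moves only by the tool step_arm, never from a script. Its argument "deltas" is a list of rows, each an object of numbers: "x", "y", "z": the shift along the tool's x, y, z in cm; "ax", "ay", "az": the turn, a rotation vector about the tool's x, y, z in degrees. A call has 1 to 20 rows; each row shifts and turns the commanded pose from where the row before left it, along the tool's axes as they then stand; what a row does not reach is not made up. A row lasts 1/8 s, in which the tool goes at most 62.5 mm and 10.7 degrees, less where a joint would pass 70% of its speed; a pose out of reach is approached as far as the arm can. A call is refused whole if a number of a shift passes 6.25 or a number of a turn 10.7, either way. A call with a gripper value outside its range is refused whole. "gripper" is the finger opening in cm, from 0 to 8.54, set as the call begins (left out, the last holds). The fingers move at their own pace and stop on an object; "force" is the grip in N (left out, the last holds). Time passes only in rows, so rows that do not move let the fingers close. It gives the time, the measured TCP pose, the force and the opening at its end, in the units of the state.
- robot.state(): the state, without advancing time (a new reading comes with each control period).
- robot.capture(name): name is "side" or "top" or "wrist"; returns (picture, depth): 420x560x3 uint8, red, green, blue; 420x560 float32, m along the optical axis (not along the pixel's ray), 0 where there is no reading.
- robot.camera_params(name): a dict with "mtx" (3x3 intrinsics, pixels), "R" (3x3) and "t" (3): a world point X has camera coordinates R X + t. Camera axes: x right, y down, z forward; pixel columns grow to the right and rows downward; lengths in m; the calibration is good to about 2 mm. A picture is of the moment at which its call begins: read the wrist's pose just before it. camera_params takes no time and is no camera call; for the wrist camera it gives the pose at the moment of the call.
- robot.finish_job(): hands the job in, once; it reports no verdict.
Trained networks look in the newest picture that a camera, given by its name, has taken for a name from the list of things; names that differ only in an ending like _2 or _b are one class to them, and where a whole thing is asked for, a point or a joint stands for the part that bears it (a point fixed in the world has none). Each returns a list of dicts, best first, with "p" (0 to 1); they miss things now and then, are a little off and sometimes report something else, mostly with a low value. They report only what shows in the picture. A call takes as long as a camera call. They do not tell look-alikes from the thing itself.
- robot.recognise(label, camera): "xy" ([column, row] in pixels, amid what is visible of it).
- robot.trace(label, camera): "pixels" (420x560 bool, what is visible of it) and "xy" ([column, row] in pixels, amid what is visible of it).
The state is a dict: "clock": time; "qpos": joint angles; "qvel": joint speeds; "joint_torque": joint torques, N m; "ee_pos": TCP position; "tcp_rot": TCP orientation; "force": force on the tool from outside, world axes, zero at the start; "wrist_torque": the same for the moment, N m; "grip_width": opening from 0.0 (shut) to 1.0 (fully open).
Only numpy, scipy, OpenCV 4.12 (cv2) and the standard library are available. Lean on these libraries where they do the work, as an engineer would, in place of code of your own. Each camera call takes 0.05 s, during which the arm holds its last target. There are 200 camera calls.

## Working session

There is one attempt and no reset: what is moved stays moved. The work goes in short steps, Python scripts to look and compute and a tool call to move; the robot and the scene stay as the last step left them, time stands still between calls to the robot, and variables do not carry over. Pictures are saved under pics/ and viewed, about 12 in all and at most 16, crops included, and the job is handed in when it is done.

Besides the shell and the picture viewer there is one more tool, called after "Request:" as a command line: name --argument value ..., lists and objects as JSON in quotes. step_arm: Moves the arm, as the interface text tells. Its arguments: {"type":"object","properties":{"deltas":{"type":"array"},"gripper":{"type":"number"},"force":{"type":"number"}},"required":["deltas"]}

```bash
ls; mkdir -p pics
python3 - <<'E'
from cell import robot
import cv2,numpy as np
s=robot.state();print({k:np.round(v,3).tolist() for k,v in s.items()})
ims=[]
for n in ("top","side"):
    im,d=robot.capture(n);np.savez(f"{n}0.npz",im=im,d=d)
    p=robot.camera_params(n);print(n,np.round(p["mtx"],1).tolist(),np.round(p["R"],3).tolist(),np.round(p["t"],3).tolist())
    cv2.imwrite(f"pics/{n}0.png",cv2.resize(im[:,:,::-1],(784,588),interpolation=cv2.INTER_CUBIC))
    for l in ("roller_1","track","knob_grip"):
        print(n,l,[(np.round(r["xy"]).tolist(),round(r["p"],2)) for r in robot.recognise(l,n)])
E
```

```text
pics
{'clock': 0.0, 'qpos': [1.14, 0.314, -0.048, 1.21, 0.0, 1.571], 'qvel': [0.001, -0.002, 0.001, -0.001, 0.001, -0.0], 'joint_torque': [-0.001, -53.959, 33.975, 0.019, -0.0, -0.0], 'ee_pos': [0.25, 0.545, 0.23], 'tcp_rot': [-1.384, -0.885, 0.888], 'force': [0.344, -0.311, -0.41], 'wrist_torque': [0.037, -0.022, 0.017], 'grip_width': 0.997}
top [[413.4, 0.0, 278.9], [0.0, 413.4, 199.5], [0.0, 0.0, 1.0]] [[-0.007, -1.0, -0.021], [-0.994, 0.009, -0.105], [0.105, 0.02, -0.994]] [0.019, 0.574, 1.279]
top roller_1 [([176.0, 143.0], 0.88), ([220.0, 222.0], 0.84), ([247.0, 226.0], 0.78), ([185.0, 236.0], 0.77), ([156.0, 209.0], 0.72), ([368.0, 180.0], 0.43)]
top track [([367.0, 178.0], 0.55)]
top knob_grip [([310.0, 189.0], 0.46)]
side [[497.5, 0.0, 279.7], [0.0, 497.5, 198.1], [0.0, 0.0, 1.0]] [[0.998, -0.057, -0.023], [-0.052, -0.605, -0.795], [0.031, 0.794, -0.607]] [-0.533, 0.12, 1.402]
side roller_1 [([250.0, 166.0], 0.84), ([258.0, 206.0], 0.84), ([265.0, 182.0], 0.57), ([277.0, 148.0], 0.53)]
side track [([296.0, 320.0], 0.62)]
side knob_grip [([305.0, 224.0], 0.61)]
```

View pics/top0.png

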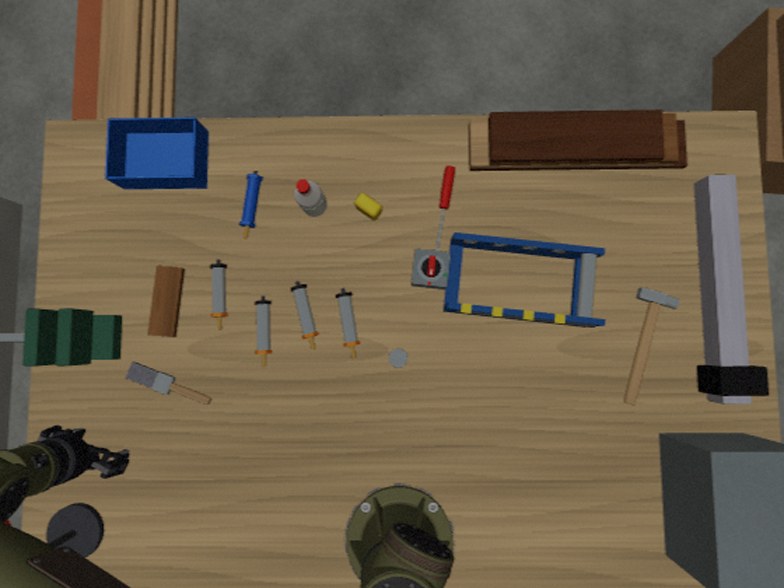

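View pics/side0.png

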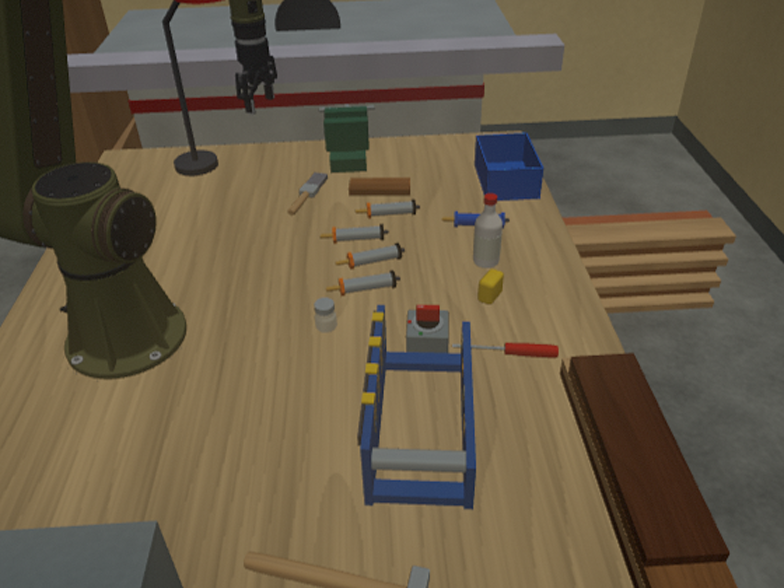

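Top view (560x420 pixels): four steel rollers at about (156,209), (188,236), (217,224), (248,229), brass plungers towards the robot. The blue look-alike is at (178,143) and must be left alone. The track is at about (375,200), with the keeper tabs on the robot side and the knob at (308,190).

```bash
cat > h.py <<'E'
from cell import robot
import numpy as np, cv2
from scipy.spatial.transform import Rotation as Rn
def cloud(d,p):
    v,u=np.mgrid[0:420,0:560]; K=p["mtx"]
    c=np.stack([(u-K[0,2])/K[0,0]*d,(v-K[1,2])/K[1,1]*d,d],-1)
    return (c-p["t"])@np.asarray(p["R"])   # R^T (c - t)
def proj(X,p):
    c=np.atleast_2d(X)@np.asarray(p["R"]).T+p["t"]; q=c@np.asarray(p["mtx"]).T
    return q[:,:2]/q[:,2:]
def snap(n,name=None):
    p=robot.camera_params(n); im,d=robot.capture(n)
    if name: cv2.imwrite(f"pics/{name}.png",cv2.resize(im[:,:,::-1],(784,588),interpolation=cv2.INTER_CUBIC))
    return im,d,p,cloud(d,p)
def st():
    s=robot.state(); R=Rn.from_rotvec(s["tcp_rot"]).as_matrix()
    print("t",round(float(s["clock"]),2),"pos",np.round(s["ee_pos"],4).tolist(),"F",np.round(s["force"],1).tolist(),"w",round(float(s["grip_width"])*85.4,1),"q",np.round(s["qpos"],2).tolist())
    return s,R
def plan(target,xdir,s=None):
    """shift (tool cm) and turn (deg) to put TCP at target, tool y down, tool x along xdir (yaw rad) """
    s=robot.state(); R=Rn.from_rotvec(s["tcp_rot"]).as_matrix()
    x=np.array([np.cos(xdir),np.sin(xdir),0]); y=np.array([0,0,-1.]); T=np.stack([x,y,np.cross(x,y)],1)
    w=Rn.from_matrix(R.T@T).as_rotvec(degrees=True)
    d=np.array(target)-s["ee_pos"]
    print("turn tool deg",np.round(w,2).tolist(),"shift in tool (now) cm",np.round(R.T@d*100,2).tolist(),"in goal tool cm",np.round(T.T@d*100,2).tolist())
E
python3 - <<'E'
from h import *
s,R=st();print(np.round(R,3).tolist())
im,d,p,W=snap("top")
for r in robot.trace("roller_1","top"):
    m=r["pixels"]&(d>0); P=W[m]; c=P[:,:2].mean(0); 
    u,sv,vt=np.linalg.svd(P[:,:2]-c); a=vt[0]*np.sign(vt[0][0]); t=(P[:,:2]-c)@a; 
    print(np.round(r["xy"]),round(r["p"],2),m.sum(),"mid",np.round(c+a*(t.max()+t.min())/2,3),"len",round(np.ptp(t),3),"yaw",round(float(np.arctan2(a[1],a[0])),3),"ztop",np.round(np.percentile(P[:,2],[50,95]),3))
# track blue walls
hsv=cv2.cvtColor(im,cv2.COLOR_RGB2HSV)
blue=(hsv[...,0]>95)&(hsv[...,0]<125)&(hsv[...,1]>120)&(W[...,1]<-0.05)&(W[...,0]<0.75)&(W[...,1]>-.6)
for lo,hi in((.09,.108),(.125,.145)):
    m=blue&(W[...,2]>lo)&(W[...,2]<hi);P=W[m];c=P[:,:2].mean(0);vt=np.linalg.svd(P[:,:2]-c)[2];t=(P[:,:2]-c)@vt[0];a=vt[0]*np.sign(vt[0][1])
    print(m.sum(),c,"y dir yaw",np.arctan2(-a[0],a[1]),"len",np.ptp(t),np.percentile(P[:,2],[5,50,95]), "ends",c+vt[0]*t.max(),c+vt[0]*t.min())
red=((hsv[...,0]<8)|(hsv[...,0]>172))&(hsv[...,1]>150)&(W[...,2]>.07)&(W[...,2]<.12)&(abs(W[...,1]+.08)<.1)&(abs(W[...,0]-.52)<.12)
P=W[red];c=P[:,:2].mean(0);vt=np.linalg.svd(P[:,:2]-c)[2];print("knob",red.sum(),c,np.median(P[:,2]),vt[0])
E
```

```text
t 0.4 pos [0.2505, 0.5451, 0.2312] F [0.2, -0.3, -0.1] w 85.2 q [1.14, 0.31, -0.05, 1.21, 0.0, 1.57]
[[0.418, -0.0, -0.909], [0.909, -0.0, 0.418], [-0.0, -1.0, 0.0]]
[185. 233.] 0.92 428 mid [0.463 0.305] len 0.156 yaw 0.026 ztop [0.028 0.035]
[220. 222.] 0.91 492 mid [0.496 0.211] len 0.159 yaw 0.236 ztop [0.027 0.035]
[250. 226.] 0.88 406 mid [0.478 0.114] len 0.152 yaw 0.153 ztop [0.029 0.035]
[115. 272.] 0.73 673 mid [0.341 0.525] len 0.209 yaw 1.202 ztop [0.017 0.022]
[178. 145.] 0.68 356 mid [0.754 0.34 ] len 0.158 yaw -0.139 ztop [0.029 0.035]
[155. 209.] 0.58 408 mid [0.547 0.408] len 0.151 yaw 0.026 ztop [0.029 0.035]
497 [ 0.64027344 -0.28195951] y dir yaw -0.08462683470455486 len 0.32880744741204326 [0.0945598  0.09931996 0.10349456] ends [ 0.62665151 -0.44253981] [ 0.65444424 -0.11490907]
356 [ 0.48895988 -0.27306936] y dir yaw -0.11730555945110406 len 0.3234587169273012 [0.13034665 0.13401726 0.13829673] ends [ 0.5090029  -0.10299216] [ 0.47114635 -0.42422794]
knob 64 [ 0.59618594 -0.07359555] 0.0982103972954268 [-0.98676268  0.16217094]
```

Request:
step_arm --deltas '[{"ay": -9.75,"y": -0.5},{"ay": -9.75,"y": -0.5},{"x": -4.9,"z": -3.3},{"x": -4.9,"z": -3.3},{"x": -4.9,"z": -3.3},{"x": -4.9,"z": -3.3},{"x": -4.9,"z": -3.3},{"x": -4.9,"z": -3.3},{"x": -4.9,"z": -3.3},{"x": -4.9,"z": -3.3},{"x": -4.9,"z": -3.3},{"x": -4.9,"z": -3.3},{"x": -4.9,"z": -3.3},{"x": -4.9,"z": -3.3},{},{},{}]' --gripper 4.5

```text
$.deltas[0]: bad value
```

Run:
```python
from h import *
s,R=st();print(np.round(R,3).tolist())
im,d,p,W=snap("wrist","w1"); np.savez("w1.npz",im=im,d=d,W=W)
print(np.round(p["mtx"],1).tolist(), "cam pos",-(np.array(p["R"]).T@p["t"]),np.round(p["R"],2).tolist())
hsv=cv2.cvtColor(im,cv2.COLOR_RGB2HSV)
red=((hsv[...,0]<8)|(hsv[...,0]>172))&(hsv[...,1]>150)&(W[...,2]>.09)&(W[...,2]<.115)
P=W[red]
if len(P):
    rect=cv2.minAreaRect((P[:,:2]*1000).astype(np.float32)); print("knob",red.sum(),P.mean(0),rect)
```

```text
t 0.5 pos [0.2506, 0.5452, 0.2313] F [-0.7, 0.7, 0.2] w 85.3 q [1.14, 0.31, -0.05, 1.21, 0.0, 1.57]
[[0.418, -0.0, -0.909], [0.909, -0.0, 0.418], [-0.0, -1.0, 0.0]]
[[327.6, 0.0, 279.9], [0.0, 327.6, 211.6], [0.0, 0.0, 1.0]] cam pos [0.17544196 0.58042095 0.37407299] [[0.42, 0.91, 0.0], [0.86, -0.4, 0.32], [0.3, -0.13, -0.95]]
```

View pics/w1.png

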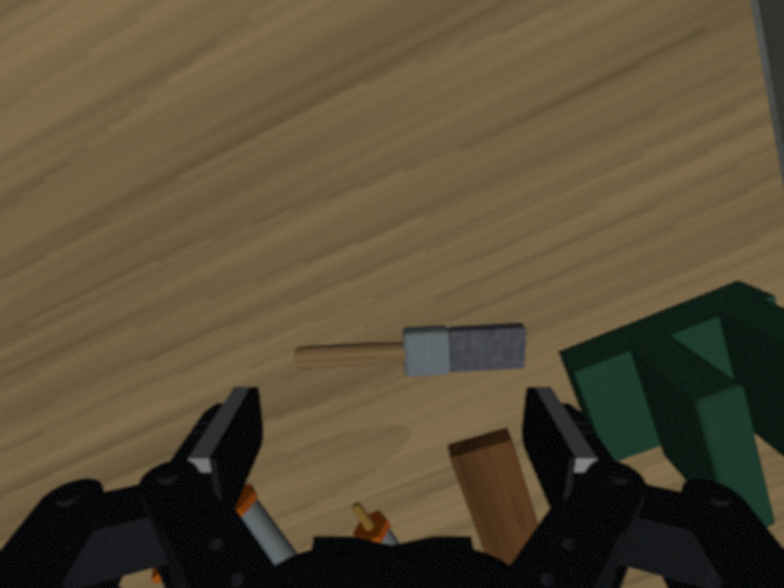

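The wrist view shows only the brush at (305,250) in native pixels, with offcut and rollers below. The move call was refused, so I'll spell out all keys.

Request:
step_arm --deltas '[{"x": 0,"y": -0.5,"z": 0,"ax": 0,"ay": -9.75,"az": 0},{"x": 0,"y": -0.5,"z": 0,"ax": 0,"ay": -9.75,"az": 0},{"x": -4.9,"y": 0,"z": -3.3,"ax": 0,"ay": 0,"az": 0},{"x": -4.9,"y": 0,"z": -3.3,"ax": 0,"ay": 0,"az": 0},{"x": -4.9,"y": 0,"z": -3.3,"ax": 0,"ay": 0,"az": 0},{"x": -4.9,"y": 0,"z": -3.3,"ax": 0,"ay": 0,"az": 0},{"x": -4.9,"y": 0,"z": -3.3,"ax": 0,"ay": 0,"az": 0},{"x": -4.9,"y": 0,"z": -3.3,"ax": 0,"ay": 0,"az": 0},{"x": -4.9,"y": 0,"z": -3.3,"ax": 0,"ay": 0,"az": 0},{"x": -4.9,"y": 0,"z": -3.3,"ax": 0,"ay": 0,"az": 0},{"x": -4.9,"y": 0,"z": -3.3,"ax": 0,"ay": 0,"az": 0},{"x": -4.9,"y": 0,"z": -3.3,"ax": 0,"ay": 0,"az": 0},{"x": -4.9,"y": 0,"z": -3.3,"ax": 0,"ay": 0,"az": 0},{"x": -4.9,"y": 0,"z": -3.3,"ax": 0,"ay": 0,"az": 0},{"x": 0,"y": 0,"z": 0,"ax": 0,"ay": 0,"az": 0},{"x": 0,"y": 0,"z": 0,"ax": 0,"ay": 0,"az": 0}]' --gripper 4.5

```text
clock: 2.55
ee_pos: [0.5914, -0.0761, 0.241]
tcp_rot: [-1.25, -1.141, 1.142]
force: [-0.5, -0.5, -0.3]
grip_width: 0.525
```

Run:
```python
from h import *
s,R=st()
im,d,p,W=snap("wrist","w2"); np.savez("w2.npz",im=im,d=d,W=W)
hsv=cv2.cvtColor(im,cv2.COLOR_RGB2HSV)
red=((hsv[...,0]<8)|(hsv[...,0]>172))&(hsv[...,1]>150)&(W[...,2]>.09)&(W[...,2]<.115)
P=W[red]
if len(P):
    rect=cv2.minAreaRect((P[:,:2]*1000).astype(np.float32)); print("knob",red.sum(),P.mean(0),rect)
```

```text
t 2.55 pos [0.5914, -0.0761, 0.241] F [-0.5, -0.5, -0.3] w 44.8 q [-0.13, 0.3, -0.04, 1.23, 0.0, -0.04]
knob 604 [ 0.5982074  -0.07388647  0.09953557] ((598.650634765625, -73.61902618408203), (13.707335472106934, 42.63954544067383), 84.53268432617188)
```

View pics/w2.png

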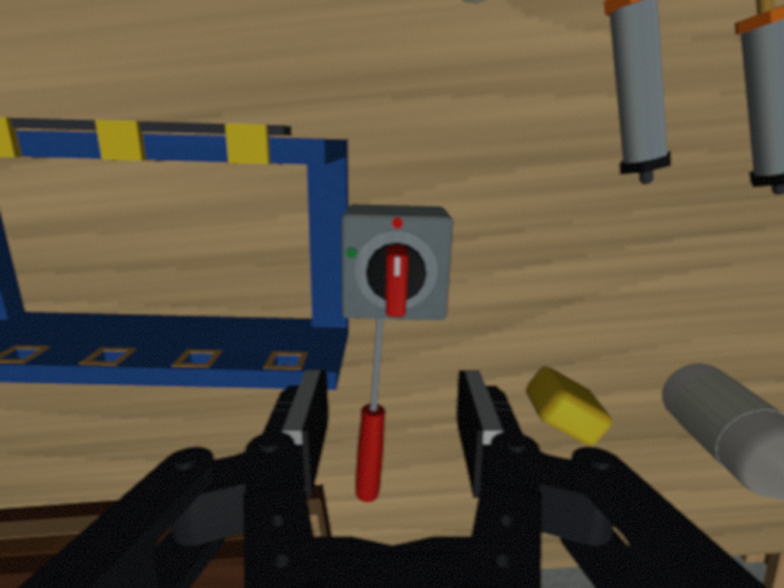

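The knob bar is red over a red (locked) dot at native (283,200), with the four blind cups visible in the far wall. Knob centre is (0.5985,-0.0738), top 0.0995 (text gives 0.100) and bar yaw -0.096.

Run:
```python
from h import *
plan([.5985,-.0738,.074],np.pi/2-.096)
```

```text
turn tool deg [-0.04, 0.34, 0.02] shift in tool (now) cm [0.23, 16.72, -0.71] in goal tool cm [0.24, 16.72, -0.7]
```

Request:
step_arm --deltas '[{"x": 0.24,"y": 0,"z": -0.7,"ax": 0,"ay": 0.34,"az": 0},{"x": 0,"y": 4.5,"z": 0,"ax": 0,"ay": 0,"az": 0},{"x": 0,"y": 4.5,"z": 0,"ax": 0,"ay": 0,"az": 0},{"x": 0,"y": 4.0,"z": 0,"ax": 0,"ay": 0,"az": 0},{"x": 0,"y": 2.5,"z": 0,"ax": 0,"ay": 0,"az": 0},{"x": 0,"y": 1.2,"z": 0,"ax": 0,"ay": 0,"az": 0},{"x": 0,"y": 0,"z": 0,"ax": 0,"ay": 0,"az": 0},{"x": 0,"y": 0,"z": 0,"ax": 0,"ay": 0,"az": 0}]' --gripper 3.5

```text
clock: 3.6
ee_pos: [0.6001, -0.0743, 0.0757]
tcp_rot: [-1.255, -1.14, 1.137]
force: [-0.0, 0.3, -0.1]
grip_width: 0.411
```

Request:
step_arm --deltas '[{"x": 0,"y": 0,"z": 0,"ax": 0,"ay": 0,"az": 0},{"x": 0,"y": 0,"z": 0,"ax": 0,"ay": 0,"az": 0},{"x": 0,"y": 0,"z": 0,"ax": 0,"ay": 0,"az": 0},{"x": 0,"y": 0,"z": 0,"ax": 0,"ay": 0,"az": 0}]' --gripper 0 --force 50

```text
clock: 4.1
ee_pos: [0.5999, -0.0744, 0.0757]
tcp_rot: [-1.255, -1.14, 1.136]
force: [-1.4, 0.8, 5.8]
grip_width: 0.154
```

Request:
step_arm --deltas '[{"x": 0,"y": -0.1,"z": 0,"ax": 0,"ay": -8,"az": 0},{"x": 0,"y": 0,"z": 0,"ax": 0,"ay": -10,"az": 0},{"x": 0,"y": 0,"z": 0,"ax": 0,"ay": -10,"az": 0},{"x": 0,"y": 0,"z": 0,"ax": 0,"ay": -10,"az": 0},{"x": 0,"y": 0,"z": 0,"ax": 0,"ay": -10,"az": 0},{"x": 0,"y": 0,"z": 0,"ax": 0,"ay": -10,"az": 0},{"x": 0,"y": 0,"z": 0,"ax": 0,"ay": -10,"az": 0},{"x": 0,"y": 0,"z": 0,"ax": 0,"ay": 0,"az": 0},{"x": 0,"y": 0,"z": 0,"ax": 0,"ay": 0,"az": 0},{"x": 0,"y": 0,"z": 0,"ax": 0,"ay": 0,"az": 0}]'

```text
clock: 5.35
ee_pos: [0.5992, -0.0731, 0.0757]
tcp_rot: [-0.48, -1.955, 1.949]
force: [-0.6, 4.2, 3.4]
grip_width: 0.152
```

Request:
step_arm --deltas '[{"x": 0,"y": 0,"z": 0,"ax": 0,"ay": 0,"az": 0},{"x": 0,"y": 0,"z": 0,"ax": 0,"ay": 0,"az": 0},{"x": 0,"y": -4,"z": 0,"ax": 0,"ay": 0,"az": 0},{"x": 0,"y": -6,"z": 0,"ax": 0,"ay": 0,"az": 0},{"x": 0,"y": -6,"z": 0,"ax": 0,"ay": 0,"az": 0},{"x": 0,"y": 0,"z": 0,"ax": 0,"ay": 10,"az": 0},{"x": 0,"y": 0,"z": 0,"ax": 0,"ay": 10,"az": 0},{"x": 0,"y": 0,"z": 0,"ax": 0,"ay": 10,"az": 0},{"x": 0,"y": 0,"z": 0,"ax": 0,"ay": 10,"az": 0},{"x": 0,"y": 0,"z": 0,"ax": 0,"ay": 10,"az": 0},{"x": 0,"y": 0,"z": 0,"ax": 0,"ay": 10,"az": 0},{"x": 0,"y": 0,"z": 0,"ax": 0,"ay": 8,"az": 0},{"x": 0,"y": 0,"z": 0,"ax": 0,"ay": 0,"az": 0}]' --gripper 4

```text
clock: 6.98
ee_pos: [0.599, -0.0748, 0.2353]
tcp_rot: [-1.253, -1.138, 1.139]
force: [-0.2, 0.2, -0.3]
grip_width: 0.47
```

Run:
```python
from h import *
plan([.56,-.27,.36],np.pi/2-.096)
s,R=st()
im,d,p,W=snap("wrist")
hsv=cv2.cvtColor(im,cv2.COLOR_RGB2HSV)
red=((hsv[...,0]<8)|(hsv[...,0]>172))&(hsv[...,1]>150)&(W[...,2]>.09)&(W[...,2]<.115)
P=W[red];print("knob",red.sum(),P.mean(0),cv2.minAreaRect((P[:,:2]*1000).astype(np.float32)))
```

```text
turn tool deg [-0.0, 0.01, -0.03] shift in tool (now) cm [-19.81, -12.47, 2.01] in goal tool cm [-19.8, -12.47, 2.01]
t 6.97 pos [0.599, -0.0748, 0.2353] F [-0.2, 0.2, -0.3] w 40.1 q [-0.12, 0.32, -0.03, 1.22, -0.0, -0.03]
knob 691 [ 0.59860151 -0.07198444  0.09902716] ((599.435302734375, -73.85822296142578), (42.3249626159668, 14.246875762939453), 62.374393463134766)
```

Knob is open: its bar now lies at 62.4°, a turn of about 1.185 rad. Next I'll measure the track from above.

Request:
step_arm --deltas '[{"x": -4.0,"y": -2.5,"z": 0.4,"ax": 0,"ay": 0,"az": 0},{"x": -4.0,"y": -2.5,"z": 0.4,"ax": 0,"ay": 0,"az": 0},{"x": -4.0,"y": -2.5,"z": 0.4,"ax": 0,"ay": 0,"az": 0},{"x": -4.0,"y": -2.5,"z": 0.4,"ax": 0,"ay": 0,"az": 0},{"x": -3.8,"y": -2.5,"z": 0.4,"ax": 0,"ay": 0,"az": 0},{"x": 0,"y": 0,"z": 0,"ax": 0,"ay": 0,"az": 0},{"x": 0,"y": 0,"z": 0,"ax": 0,"ay": 0,"az": 0}]'

```text
clock: 7.9
ee_pos: [0.56, -0.2694, 0.3598]
tcp_rot: [-1.252, -1.138, 1.138]
force: [-0.3, -0.0, -0.2]
grip_width: 0.466
```

Run:
```python
from h import *
s,R=st()
im,d,p,W=snap("wrist","w3"); np.savez("w3.npz",im=im,d=d,W=W,**{k:np.array(v) for k,v in p.items()})
hsv=cv2.cvtColor(im,cv2.COLOR_RGB2HSV)
blue=(hsv[...,0]>95)&(hsv[...,0]<125)&(hsv[...,1]>120)&(W[...,0]<.75)
yel=(hsv[...,0]>20)&(hsv[...,0]<35)&(hsv[...,1]>170)&(W[...,2]>.12)&(W[...,2]<.16)
def line(P,nm):
    r=cv2.minAreaRect((P[:,:2]*1000).astype(np.float32));b=cv2.boxPoints(r)
    print(nm,len(P),np.round(r[0],1),np.round(r[1],1),round(r[2],2),"z",np.round(np.percentile(P[:,2],[5,50,95])*1000,1),np.round(b).tolist())
for lo,hi,n in((.094,.105,"far"),(.129,.14,"near")): line(W[blue&(W[...,2]>lo)&(W[...,2]<hi)],n)
n,l,stt,c=cv2.connectedComponentsWithStats(yel.astype(np.uint8))
for i in range(1,n):
    if stt[i,4]>80: line(W[l==i],"tab")
```

```text
t 7.9 pos [0.56, -0.2694, 0.3598] F [-0.3, -0.0, -0.2] w 39.8 q [-0.45, 0.35, 0.29, 1.51, 0.0, -0.35]
far 2423 [ 569.  -273.1] [320.8 166.1] 83.2 z [ 96.9 100.1 101.5] [[468.0, -423.0], [633.0, -442.0], [670.0, -124.0], [505.0, -104.0]]
near 2145 [ 491.5 -274.7] [301.3  14.5] 83.27 z [133.7 135.1 136.5] [[467.0, -423.0], [481.0, -425.0], [516.0, -126.0], [502.0, -124.0]]
tab 320 [ 484.8 -306.3] [19.  17.2] 84.47 z [139.8 141.1 142.4] [[475.0, -315.0], [492.0, -317.0], [494.0, -298.0], [477.0, -296.0]]
tab 305 [ 492.7 -243.2] [19.1 17.9] 81.13 z [140.  141.3 142.5] [[482.0, -251.0], [500.0, -254.0], [503.0, -235.0], [485.0, -232.0]]
tab 319 [ 500.1 -179. ] [20.4 17.3] 84.33 z [140.1 141.3 142.5] [[490.0, -188.0], [508.0, -190.0], [510.0, -170.0], [493.0, -168.0]]
tab 333 [ 507.4 -115.6] [21.2 17.8] 81.79 z [140.  141.4 142.8] [[497.0, -125.0], [515.0, -127.0], [518.0, -106.0], [500.0, -104.0]]
```

View pics/w3.png

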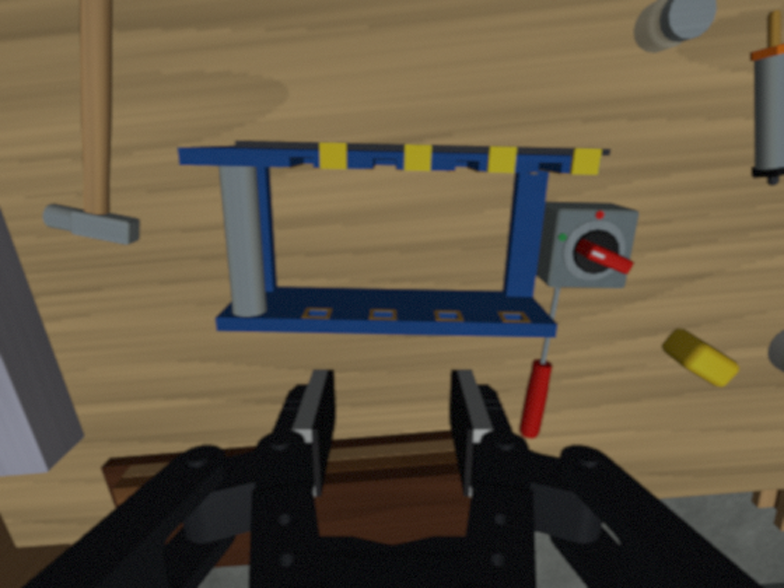

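Open confirmed: the tabs at native (238..420,112) sit clear of the dark slot notches at (215..393,117). Track yaw from the tab row is -0.118, spacing 64.0 mm. Next, the exact origin from the wall edges and slot edges.

Run:
```python
from h import *
z=np.load("w3.npz");W=z["W"];im=z["im"]
hsv=cv2.cvtColor(im,cv2.COLOR_RGB2HSV)
blue=(hsv[...,0]>95)&(hsv[...,0]<125)&(hsv[...,1]>100)&(W[...,0]<.75)
a=-.1185;u=np.array([np.cos(a),np.sin(a)]);v=np.array([-np.sin(a),np.cos(a)])
O=np.array([.569,-.285])
X=(W[...,:2]-O)@u*1000;Y=(W[...,:2]-O)@v*1000;Z=W[...,2]*1000
near=blue&(abs(Z-135)<2.5);far=blue&(abs(Z-100)<3)&(X>30)
for nm,m in(("near",near),("far",far)):
    for lo in range(-160,170,40):
        s=m&(Y>=lo)&(Y<lo+40)
        if s.sum()>20: print(nm,lo,s.sum(),np.round([X[s].min(),np.percentile(X[s],3),np.percentile(X[s],97),X[s].max()],1))
    print(nm,"Y",Y[m].min(),Y[m].max())
# slot gaps along y on inner strip of near wall top
xi=np.percentile(X[near],97)
strip=near&(X>xi-6)&(X<xi-1);h,_=np.histogram(Y[strip],bins=np.arange(-180,180,2));
g=np.where(h==0)[0]*2-180;print(g.tolist())
# brass edges far cups, on far inner wall
br=(hsv[...,0]>5)&(hsv[...,0]<25)&(hsv[...,1]>80)&(Z>70)&(Z<98)&(X>40)&(X<80)
n,l,stt,c=cv2.connectedComponentsWithStats(br.astype(np.uint8))
for i in range(1,n):
    if stt[i,4]>10:
        s=l==i;print("cup",stt[i,4],np.round([Y[s].min(),Y[s].max(),X[s].mean(),Z[s].min(),Z[s].max()],1))
K=O+np.array(0);print("knob in track",((np.array([.5990,-.0738])-O)@u*1000,(np.array([.5990,-.0738])-O)@v*1000))
```

```text
near -160 314 [-83.6 -83.3 -72.1 -71.9]
near -120 472 [-85.3 -83.9 -71.7 -71.3]
near -80 307 [-84.2 -84.1 -72.3 -72.1]
near -40 215 [-84.2 -84.1 -72.6 -72.5]
near 0 139 [-85.6 -84.3 -74.3 -73.3]
near 40 272 [-85.5 -84.2 -73.1 -72.9]
near 80 184 [-84.1 -83.9 -72.4 -72.2]
near 120 249 [-85.4 -84.3 -72.9 -71.5]
near Y -149.53235236293614 151.065675177723
far -160 208 [67.9 68.7 81.  81.7]
far -120 284 [68.1 68.6 81.1 81.7]
far -80 275 [68.  68.9 80.9 81.3]
far -40 293 [68.1 68.5 81.5 81.8]
far 0 286 [68.1 68.4 81.1 82.2]
far 40 284 [67.9 68.7 81.1 81.7]
far 80 284 [68.  68.4 81.  81.6]
far 120 277 [68.  68.6 80.9 81.4]
far 160 94 [67.8 68.2 81.3 81.7]
far Y -148.56673337022647 172.72521525020733
[-180, -178, -176, -174, -172, -170, -168, -166, -164, -162, -160, -158, -156, -154, -152, -64, -62, -60, -58, -56, -54, -52, -50, -44, -42, -40, -38, -36, -34, -32, -30, -28, -26, -24, -22, -2, 0, 2, 4, 6, 8, 10, 12, 14, 22, 24, 26, 28, 30, 32, 34, 36, 38, 40, 42, 62, 64, 66, 68, 70, 72, 74, 76, 78, 88, 90, 92, 94, 96, 98, 100, 102, 104, 106, 128, 130, 132, 134, 136, 138, 140, 152, 154, 156, 158, 160, 162, 164, 166, 168, 170, 172, 174, 176]
cup 23 [-68.6 -62.7  68.2  71.9  97.4]
cup 17 [-48.4 -43.3  68.1  72.2  95.1]
cup 17 [-4.6  0.1 68.  73.3 97.6]
cup 16 [17.4 20.2 67.9 72.4 96.7]
cup 16 [59.  62.6 67.7 74.6 97.7]
cup 20 [79.1 84.8 67.8 73.8 96.4]
cup 15 [122.7 127.8  67.7  74.6  98. ]
cup 25 [139.  148.5  68.   73.   97.5]
knob in track (np.float64(4.8209445377269), np.float64(213.26555862061775))
```

Track: origin (0.581,-0.227), yaw -0.1185. The wall faces, cups and knob axis agree within about 1 mm. Now the rollers from above.

Request:
step_arm --deltas '[{"x": 5.7,"y": 0,"z": 1.8,"ax": 0,"ay": 0,"az": 0},{"x": 5.7,"y": 0,"z": 1.8,"ax": 0,"ay": 0,"az": 0},{"x": 5.7,"y": 0,"z": 1.8,"ax": 0,"ay": 0,"az": 0},{"x": 5.7,"y": 0,"z": 1.8,"ax": 0,"ay": 0,"az": 0},{"x": 5.7,"y": 0,"z": 1.8,"ax": 0,"ay": 0,"az": 0},{"x": 5.7,"y": 0,"z": 1.8,"ax": 0,"ay": 0,"az": 0},{"x": 5.7,"y": 0,"z": 1.8,"ax": 0,"ay": 0,"az": 0},{"x": 5.7,"y": 0,"z": 1.8,"ax": 0,"ay": 0,"az": 0},{"x": 0,"y": 0,"z": 0,"ax": 0,"ay": 0,"az": 0},{"x": 0,"y": 0,"z": 0,"ax": 0,"ay": 0,"az": 0}]'

```text
clock: 9.2
ee_pos: [0.4598, 0.1985, 0.3597]
tcp_rot: [-1.252, -1.139, 1.141]
force: [-0.4, -0.2, -0.5]
grip_width: 0.473
```

```bash
cat >> h.py <<'E'
A=-.1185; U=np.array([np.cos(A),np.sin(A)]); V=np.array([-np.sin(A),np.cos(A)]); O=np.array([.5809,-.2272])
def trk(x,y): return O+U*x+V*y
def intrk(P): d=np.asarray(P)[...,:2]-O; return d@U,d@V
def rollers(name=None,reg=None):
    """lying rollers in wrist view: axis fit on grey tube points, middle from the black/orange caps"""
    im,d,p,W=snap("wrist",name); hsv=cv2.cvtColor(im,cv2.COLOR_RGB2HSV); out=[]
    for r in robot.trace("roller_1","wrist"):
        m=r["pixels"]&(d>0); P=W[m]; H=hsv[m]
        up=P[:,2]>.012
        if up.sum()<200: continue
        c=P[up,:2].mean(0); a=np.linalg.svd(P[up,:2]-c,full_matrices=False)[2][0]; a*=np.sign(a[0])
        if abs(a[0])<.5: continue
        org=up&(H[:,0]>4)&(H[:,0]<16)&(H[:,1]>200); blk=up&(H[:,2]<45)
        grey=up&(H[:,1]<90)&(H[:,2]>60)&(P[:,2]>.022)
        if grey.sum()<100: print("skip",np.round(r["xy"]),grey.sum()); continue
        # ridge of the tube: top band
        G=P[grey]; top=G[G[:,2]>np.percentile(G[:,2],50)]
        ct=top[:,:2].mean(0); a=np.linalg.svd(top[:,:2]-ct,full_matrices=False)[2][0]; a*=np.sign(a[0])
        t=(G[:,:2]-ct)@a; mid=ct+a*(np.percentile(t,.5)+np.percentile(t,99.5))/2
        to=(P[org,:2]-ct)@a if org.any() else [np.nan]; tb=(P[blk,:2]-ct)@a if blk.any() else [np.nan]
        print(np.round(r["xy"]),round(r["p"],2),"mid",np.round(mid,4),"yaw",round(float(np.arctan2(a[1],a[0])),4),"tubelen",round(float(np.ptp(t)),3),"ztop",round(float(np.percentile(G[:,2],97)),4),"orange/black at",np.round([np.mean(to),np.mean(tb)],3),"hue",np.median(H[:,1]))
E
python3 - <<'E'
from h import *
s,R=st()
rollers("w4")
E
```

```text
t 9.2 pos [0.4598, 0.1985, 0.3597] F [-0.4, -0.2, -0.5] w 40.4 q [0.41, 0.11, -0.02, 1.45, -0.0, 0.5]
[419. 201.] 0.88 mid [0.5573 0.4102] yaw 0.0453 tubelen 0.111 ztop 0.0335 orange/black at [-0.058  0.056] hue 27.0
[295. 183.] 0.84 mid [0.5077 0.2137] yaw 0.2428 tubelen 0.103 ztop 0.0332 orange/black at [-0.057  0.057] hue 27.0
[354. 158.] 0.8 mid [0.4726 0.3069] yaw 0.0304 tubelen 0.11 ztop 0.0333 orange/black at [-0.056  0.057] hue 27.0
[225. 178.] 0.79 mid [0.4891 0.115 ] yaw 0.1589 tubelen 0.117 ztop 0.033 orange/black at [-0.055  0.058] hue 27.0
skip [381. 300.] 7
```

View pics/w4.png

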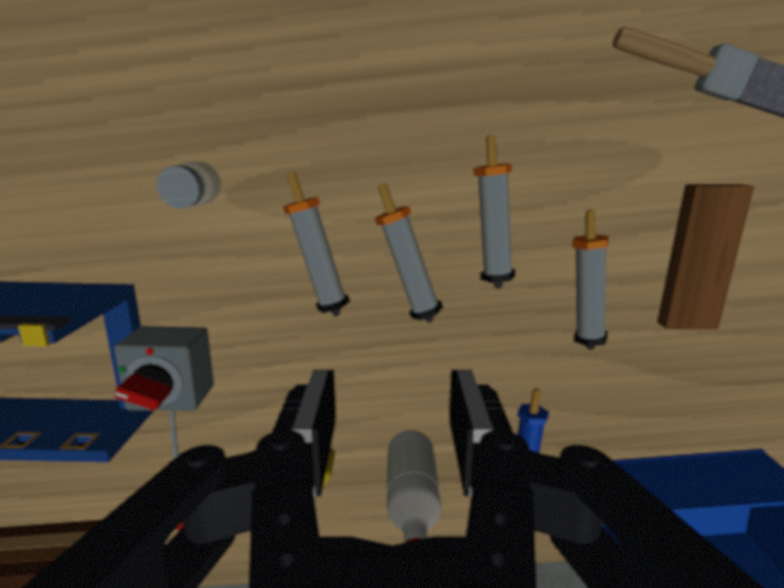

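All four steel rollers, at native (225,178), (295,183), (354,158), (419,201), match: orange cap and brass plunger towards the robot. The blue one at (381,300) is the look-alike. I'll start with the roller at (225,178), for bay 1.

Run:
```python
from h import *
plan([.4891,.115,.001],np.pi/2+.159)
```

```text
turn tool deg [-0.03, -14.67, -0.03] shift in tool (now) cm [-7.9, 35.9, -3.66] in goal tool cm [-8.58, 35.9, -1.52]
```

Request:
step_arm --deltas '[{"x": 0,"y": 0,"z": 0,"ax": 0,"ay": -7.3,"az": 0},{"x": 0,"y": 0,"z": 0,"ax": 0,"ay": -7.4,"az": 0},{"x": -4.3,"y": 3,"z": -0.8,"ax": 0,"ay": 0,"az": 0},{"x": -4.3,"y": 3,"z": -0.7,"ax": 0,"ay": 0,"az": 0},{"x": 0,"y": 5.5,"z": 0,"ax": 0,"ay": 0,"az": 0},{"x": 0,"y": 5.5,"z": 0,"ax": 0,"ay": 0,"az": 0},{"x": 0,"y": 5.5,"z": 0,"ax": 0,"ay": 0,"az": 0},{"x": 0,"y": 5,"z": 0,"ax": 0,"ay": 0,"az": 0},{"x": 0,"y": 4,"z": 0,"ax": 0,"ay": 0,"az": 0},{"x": 0,"y": 2,"z": 0,"ax": 0,"ay": 0,"az": 0},{"x": 0,"y": 0,"z": 0,"ax": 0,"ay": 0,"az": 0},{"x": 0,"y": 0,"z": 0,"ax": 0,"ay": 0,"az": 0}]' --gripper 6

```text
clock: 10.8
ee_pos: [0.49, 0.115, 0.0262]
tcp_rot: [-1.131, -1.326, 1.325]
force: [0.1, 0.2, -0.2]
grip_width: 0.701
```

Run:
```python
from h import *
st();plan([.4891,.115,.001],np.pi/2+.159)
```

```text
t 10.8 pos [0.49, 0.115, 0.0262] F [0.1, 0.2, -0.2] w 59.9 q [0.23, 0.32, -0.56, 0.7, -0.0, 0.07]
turn tool deg [0.07, -0.02, 0.0] shift in tool (now) cm [0.01, 2.52, 0.09] in goal tool cm [0.01, 2.52, 0.09]
```

Request:
step_arm --deltas '[{"x": 0,"y": 1.5,"z": 0.1,"ax": 0,"ay": 0,"az": 0},{"x": 0,"y": 1.0,"z": 0,"ax": 0,"ay": 0,"az": 0},{"x": 0,"y": 0,"z": 0,"ax": 0,"ay": 0,"az": 0}]'

```text
clock: 11.18
ee_pos: [0.4871, 0.1153, -0.0006]
tcp_rot: [-1.128, -1.325, 1.327]
force: [-0.6, -0.4, -0.1]
grip_width: 0.704
```

Request:
step_arm --deltas '[{"x": 0,"y": 0,"z": 0,"ax": 0,"ay": 0,"az": 0},{"x": 0,"y": 0,"z": 0,"ax": 0,"ay": 0,"az": 0},{"x": 0,"y": 0,"z": 0,"ax": 0,"ay": 0,"az": 0},{"x": 0,"y": 0,"z": 0,"ax": 0,"ay": 0,"az": 0},{"x": 0,"y": 0,"z": 0,"ax": 0,"ay": 0,"az": 0}]' --gripper 0 --force 80

```text
clock: 11.8
ee_pos: [0.4885, 0.1155, 0.0009]
tcp_rot: [-1.13, -1.327, 1.326]
force: [-1.6, -1.1, 5.3]
grip_width: 0.325
```

Request:
step_arm --deltas '[{"x": 0,"y": -2,"z": 0,"ax": 0,"ay": 0,"az": 0},{"x": 0,"y": -6,"z": 0,"ax": 0,"ay": 0,"az": 0},{"x": 0,"y": -6,"z": 0,"ax": 0,"ay": 0,"az": 0},{"x": 0,"y": -6,"z": 0,"ax": 0,"ay": 0,"az": 0},{"x": 0,"y": -2,"z": 0,"ax": 0,"ay": 0,"az": 0},{"x": 0,"y": 0,"z": 0,"ax": 0,"ay": 0,"az": 0}]'

```text
clock: 12.55
ee_pos: [0.4891, 0.1158, 0.2216]
tcp_rot: [-1.131, -1.329, 1.324]
force: [0.8, 0.3, -3.7]
grip_width: 0.325
```

```bash
cat >> h.py <<'E'
def held(name=None):
    """held roller in the wrist view, in the tool frame (mm): points between fingers, below the grip"""
    s,R=st(); im,d,p,W=snap("wrist",name); hsv=cv2.cvtColor(im,cv2.COLOR_RGB2HSV)
    T=(W-s["ee_pos"])@R*1000
    box=(abs(T[...,0])<22)&(abs(T[...,1]+16)<24)&(abs(T[...,2])<100)&(d>0)
    for nm,m in(("orange",(hsv[...,0]>4)&(hsv[...,0]<16)&(hsv[...,1]>190)),("brass",(hsv[...,0]>15)&(hsv[...,0]<28)&(hsv[...,1]>110)),("grey",(hsv[...,1]<60)&(hsv[...,2]>60))):
        m=m&box; P=T[m]
        if len(P)>5: print(nm,len(P),"mean",np.round(P.mean(0),1),"min",np.round(np.percentile(P,2,axis=0),1),"max",np.round(np.percentile(P,98,axis=0),1))
    return T,hsv,box
E
python3 - <<'E'
from h import *
held("w5"); plan([*trk(.010,-.115),.21],np.pi/2+A)
E
```

```text
t 12.55 pos [0.4891, 0.1158, 0.2216] F [0.8, 0.3, -3.7] w 27.8 q [0.23, 0.13, -0.3, 1.14, 0.0, 0.07]
orange 2748 mean [ -0.2 -27.1  57.7] min [-17.4 -34.1  52.8] max [17.8 -7.7 60.3]
brass 2443 mean [  0.2 -20.7  73.4] min [ -4.9 -33.5  53.9] max [  7.8 -16.1  89.3]
grey 12982 mean [  0.2 -28.8  10.9] min [-13.4 -32.2 -36.8] max [ 14.  -21.8  49.6]
turn tool deg [0.0, 15.97, 0.01] shift in tool (now) cm [-46.65, 0.98, -1.5] in goal tool cm [-44.43, 0.98, -14.28]
```

View pics/w5.png

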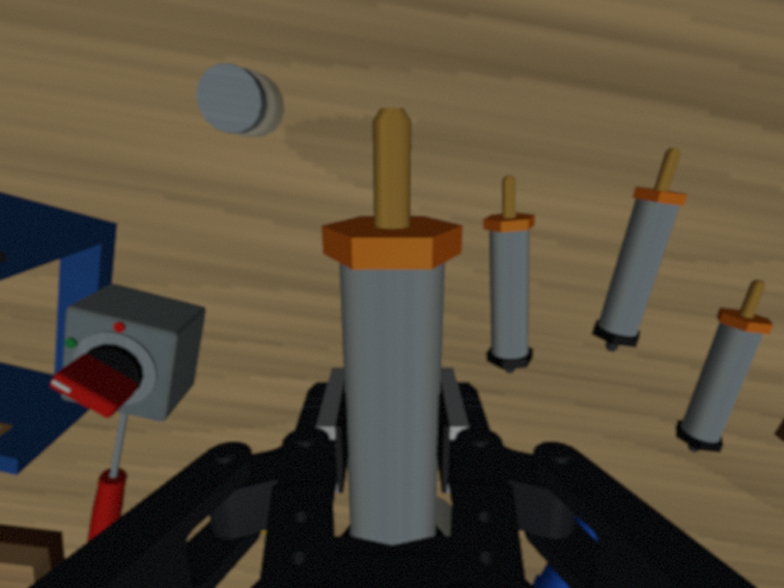

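The roller is held centred and level: plunger tip at tool z about +90 mm, axis about 16.5 mm above the TCP. Carrying it to bay 1.

Request:
step_arm --deltas '[{"x": 0,"y": 0,"z": 0,"ax": 0,"ay": 8,"az": 0},{"x": 0,"y": 0,"z": 0,"ax": 0,"ay": 8,"az": 0},{"x": -4.4,"y": 0,"z": -1.4,"ax": 0,"ay": 0,"az": 0},{"x": -4.4,"y": 0,"z": -1.4,"ax": 0,"ay": 0,"az": 0},{"x": -4.4,"y": 0,"z": -1.4,"ax": 0,"ay": 0,"az": 0},{"x": -4.4,"y": 0,"z": -1.4,"ax": 0,"ay": 0,"az": 0},{"x": -4.4,"y": 0,"z": -1.4,"ax": 0,"ay": 0,"az": 0},{"x": -4.4,"y": 0,"z": -1.4,"ax": 0,"ay": 0,"az": 0},{"x": -4.4,"y": 0,"z": -1.4,"ax": 0,"ay": 0,"az": 0},{"x": -4.4,"y": 0,"z": -1.4,"ax": 0,"ay": 0,"az": 0},{"x": -4.4,"y": 0,"z": -1.4,"ax": 0,"ay": 0,"az": 0},{"x": -4.4,"y": 1,"z": -1.6,"ax": 0,"ay": 0,"az": 0},{"x": 0,"y": 0,"z": 0,"ax": 0,"ay": 0,"az": 0},{"x": 0,"y": 0,"z": 0,"ax": 0,"ay": 0,"az": 0}]'

```text
clock: 14.35
ee_pos: [0.5756, -0.3374, 0.2075]
tcp_rot: [-1.259, -1.119, 1.121]
force: [-0.5, 0.2, -4.1]
grip_width: 0.324
```

Run:
```python
from h import *
plan([*trk(.010,-.115),.21],np.pi/2+A)
T,hsv,box=held("w6")
```

```text
turn tool deg [-0.23, -0.06, 0.13] shift in tool (now) cm [-0.49, -0.25, -0.23] in goal tool cm [-0.49, -0.25, -0.23]
t 14.35 pos [0.5756, -0.3374, 0.2075] F [-0.5, 0.2, -4.1] w 27.7 q [-0.53, 0.46, 0.1, 1.22, 0.0, -0.41]
orange 2878 mean [  0.5 -27.4  57.5] min [-17.  -34.1  52.9] max [18.  -8.3 60.4]
brass 2240 mean [  0.3 -19.9  74.5] min [ -4.5 -22.1  60.3] max [  5.1 -16.3  89. ]
grey 13306 mean [  0.5 -28.6  10.9] min [-13.8 -32.4 -36.7] max [ 14.9 -20.8  49.8]
```

View pics/w6.png

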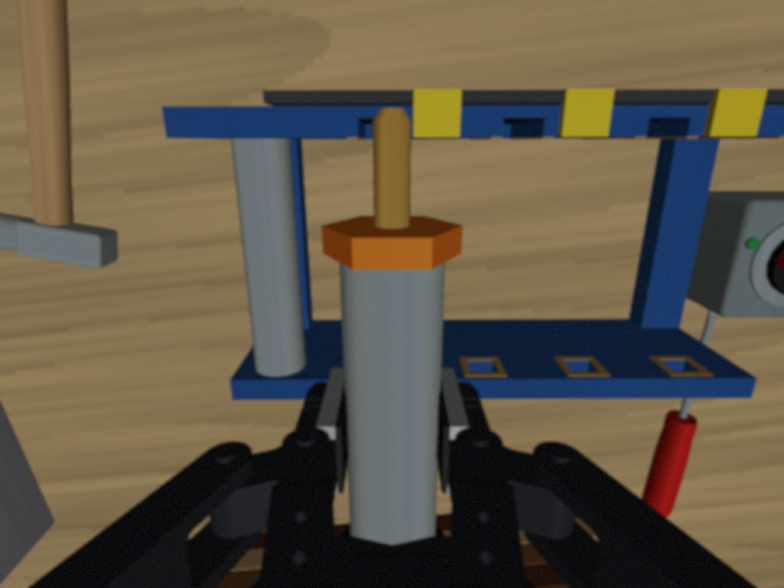

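Request:
step_arm --deltas '[{"x": -0.5,"y": 0,"z": -0.2,"ax": 0,"ay": 0,"az": 0},{"x": 0,"y": 3,"z": 0,"ax": 0,"ay": 0,"az": 0},{"x": 0,"y": 3,"z": 0,"ax": 0,"ay": 0,"az": 0},{"x": 0,"y": 1,"z": 0,"ax": 0,"ay": 0,"az": 0},{"x": 0,"y": 0,"z": 0,"ax": 0,"ay": 0,"az": 0},{"x": 0,"y": 0,"z": 0,"ax": 0,"ay": 0,"az": 0}]'

```text
clock: 15.15
ee_pos: [0.5791, -0.3438, 0.1419]
tcp_rot: [-1.265, -1.122, 1.121]
force: [0.8, -1.5, -3.8]
grip_width: 0.324
```

```bash
cat >> h.py <<'E'
def slots(y):
    """re-measure near wall inner edge (track x, want -77) and the slot nearest y (mm) from here"""
    im,d,p,W=snap("wrist"); hsv=cv2.cvtColor(im,cv2.COLOR_RGB2HSV)
    X,Yy=intrk(W); X=X*1000;Yy=Yy*1000;Z=W[...,2]*1000
    b=(hsv[...,0]>95)&(hsv[...,0]<125)&(hsv[...,1]>100)&(d>0)
    n=b&(abs(Z-135)<3)&(abs(X+83)<15)
    if n.sum()<50: print("no wall",n.sum()); return
    xi=np.percentile(X[n],98); print("near inner edge",round(xi,1),"z",np.round(np.median(Z[n]),1))
    s=n&(X>xi-6)&(X<xi-.5); ys=np.sort(Yy[s]); l=ys[ys<y-4]; r=ys[ys>y+4]
    print("slot from",l[-3:].round(1),"to",r[:3].round(1))
    f=b&(abs(Z-100)<3)&(abs(X-68)<15)
    if f.sum()>50: print("far inner edge",np.round(np.percentile(X[f],2),1))
def w(p,mm=0): pass
E
python3 - <<'E'
from h import *
plan([*trk(.010,-.115),.1085],np.pi/2+A)
slots(-115)
held()
E
```

```text
turn tool deg [0.12, -0.02, -0.06] shift in tool (now) cm [0.11, 3.34, 0.21] in goal tool cm [0.1, 3.34, 0.2]
near inner edge -76.4 z 135.2
slot from [-124.7 -124.7 -124.7] to [-106.7 -106.7 -106.7]
far inner edge 63.1
t 15.2 pos [0.5792, -0.3439, 0.142] F [0.2, -0.0, -3.7] w 28.1 q [-0.54, 0.49, 0.01, 1.09, -0.0, -0.42]
orange 2865 mean [  0.5 -27.4  57.7] min [-17.1 -34.1  53. ] max [18.1 -8.4 60.4]
brass 2821 mean [  3.7 -15.6  78.3] min [ -4.6 -22.   60.3] max [21.2  4.  98.7]
grey 13709 mean [  0.6 -28.4  11.1] min [-16.3 -34.4 -36.8] max [ 17.4 -19.   49.9]
```

Request:
step_arm --deltas '[{"x": 0,"y": 2,"z": 0.2,"ax": 0,"ay": 0,"az": 0},{"x": 0,"y": 1.3,"z": 0,"ax": 0,"ay": 0,"az": 0},{"x": 0,"y": 0,"z": 0,"ax": 0,"ay": 0,"az": 0},{"x": 0,"y": 0,"z": 0,"ax": 0,"ay": 0,"az": 0}]'

```text
clock: 15.75
ee_pos: [0.5766, -0.3435, 0.1079]
tcp_rot: [-1.264, -1.121, 1.121]
force: [0.2, -0.2, -4.1]
grip_width: 0.327
```

Request:
step_arm --deltas '[{"x": 0,"y": 0,"z": 0.6,"ax": 0,"ay": 0,"az": 0},{"x": 0,"y": 0,"z": 0.6,"ax": 0,"ay": 0,"az": 0},{"x": 0,"y": 0,"z": 0,"ax": 0,"ay": 0,"az": 0},{"x": 0,"y": 0,"z": 0,"ax": 0,"ay": 0,"az": 0}]'

```text
clock: 16.25
ee_pos: [0.565, -0.3421, 0.1079]
tcp_rot: [-1.265, -1.122, 1.121]
force: [4.5, -1.2, -3.1]
grip_width: 0.326
```

Run:
```python
from h import *
plan([*trk(-.012,-.115),.0635],np.pi/2+A)
held("w7")
```

```text
turn tool deg [0.09, -0.03, -0.03] shift in tool (now) cm [0.1, 4.44, 0.99] in goal tool cm [0.1, 4.44, 0.98]
t 16.25 pos [0.565, -0.3421, 0.1079] F [4.5, -1.2, -3.1] w 27.9 q [-0.54, 0.49, -0.07, 1.01, 0.0, -0.43]
orange 2899 mean [  0.4 -27.6  57.6] min [-16.9 -34.3  52.8] max [18.  -8.3 60.4]
brass 3042 mean [  8.6 -26.2  76.4] min [ -8.7 -34.5  60.2] max [ 21.6 -16.5  92.3]
grey 13951 mean [  0.5 -28.4  11.9] min [-17.  -34.4 -36.7] max [ 17.8 -17.5  50.8]
```

Spring contact is felt as predicted (about 4.6 N at roughly 7 mm in). Compress on to 17 mm.

Request:
step_arm --deltas '[{"x": 0,"y": 0,"z": 0.5,"ax": 0,"ay": 0,"az": 0},{"x": 0,"y": 0,"z": 0.5,"ax": 0,"ay": 0,"az": 0},{"x": 0,"y": 0,"z": 0,"ax": 0,"ay": 0,"az": 0},{"x": 0,"y": 0,"z": 0,"ax": 0,"ay": 0,"az": 0}]'

```text
clock: 16.8
ee_pos: [0.5555, -0.341, 0.1079]
tcp_rot: [-1.265, -1.122, 1.121]
force: [6.1, -2.6, -2.3]
grip_width: 0.323
```

Run:
```python
from h import *
plan([*trk(-.012,-.115),.0635],np.pi/2+A)
held()
```

```text
turn tool deg [0.13, -0.03, -0.03] shift in tool (now) cm [0.1, 4.44, 0.03] in goal tool cm [0.1, 4.44, 0.02]
t 16.8 pos [0.5555, -0.341, 0.1079] F [6.1, -2.6, -2.3] w 27.5 q [-0.55, 0.48, -0.1, 1.0, 0.0, -0.43]
orange 2905 mean [  0.4 -27.7  57.6] min [-17.  -34.3  52.9] max [18.  -8.6 60.4]
brass 1790 mean [  9.4 -26.9  70.6] min [-10.  -34.6  60.1] max [ 21.7 -13.9  83.1]
grey 13736 mean [  0.6 -28.5  11.6] min [-16.3 -33.7 -36.7] max [ 17.3 -19.6  50.5]
```

Request:
step_arm --deltas '[{"x": 0,"y": 0.8,"z": 0,"ax": 0,"ay": 0,"az": 0},{"x": 0,"y": 0.8,"z": 0,"ax": 0,"ay": 0,"az": 0},{"x": 0,"y": 0.4,"z": 0,"ax": 0,"ay": 0,"az": 0},{"x": 0,"y": 0,"z": 0,"ax": 0,"ay": 0,"az": 0}]'

```text
clock: 17.35
ee_pos: [0.5556, -0.3409, 0.0878]
tcp_rot: [-1.265, -1.122, 1.121]
force: [6.4, -1.6, -0.9]
grip_width: 0.32
```

Request:
step_arm --deltas '[{"x": 0,"y": 0.8,"z": 0,"ax": 0,"ay": 0,"az": 0},{"x": 0,"y": 0.8,"z": 0,"ax": 0,"ay": 0,"az": 0},{"x": 0,"y": 0.8,"z": 0,"ax": 0,"ay": 0,"az": 0},{"x": 0,"y": 0,"z": 0,"ax": 0,"ay": 0,"az": 0},{"x": 0,"y": 0,"z": 0,"ax": 0,"ay": 0,"az": 0}]'

```text
clock: 17.98
ee_pos: [0.5557, -0.341, 0.064]
tcp_rot: [-1.265, -1.123, 1.121]
force: [5.5, -0.8, -2.3]
grip_width: 0.329
```

Run:
```python
from h import *
plan([*trk(.0,-.115),.0635],np.pi/2+A)
held()
```

```text
turn tool deg [0.14, -0.02, -0.03] shift in tool (now) cm [0.1, 0.05, -1.15] in goal tool cm [0.1, 0.05, -1.15]
t 17.98 pos [0.5557, -0.341, 0.064] F [5.5, -0.8, -2.3] w 28.1 q [-0.55, 0.51, -0.15, 0.91, 0.0, -0.43]
orange 2113 mean [  0.2 -30.   57.5] min [-11.4 -34.8  52.8] max [11.9 -7.8 60.4]
brass 329 mean [  0.9 -21.3  61.4] min [ -4.4 -33.9  53.4] max [  9.3 -16.1  64.3]
grey 13409 mean [  0.6 -28.6  10.6] min [-15.7 -33.2 -37. ] max [ 16.9 -19.9  49.4]
```

Request:
step_arm --deltas '[{"x": 0,"y": 0,"z": -0.6,"ax": 0,"ay": 0,"az": 0},{"x": 0,"y": 0,"z": -0.6,"ax": 0,"ay": 0,"az": 0},{"x": 0,"y": 0,"z": 0,"ax": 0,"ay": 0,"az": 0},{"x": 0,"y": 0,"z": 0,"ax": 0,"ay": 0,"az": 0}]'

```text
clock: 18.52
ee_pos: [0.5671, -0.3423, 0.0638]
tcp_rot: [-1.264, -1.122, 1.121]
force: [5.0, -0.7, 1.9]
grip_width: 0.327
```

Run:
```python
from h import *
plan([*trk(.0,-.115),.0635],np.pi/2+A)
held()
```

```text
turn tool deg [0.08, -0.02, -0.02] shift in tool (now) cm [0.09, 0.03, -0.01] in goal tool cm [0.09, 0.03, -0.01]
t 18.52 pos [0.5671, -0.3423, 0.0638] F [5.0, -0.7, 1.9] w 28.0 q [-0.54, 0.53, -0.12, 0.92, 0.0, -0.42]
orange 2897 mean [  0.4 -27.7  57.6] min [-16.9 -34.3  52.8] max [17.9 -8.4 60.4]
brass 1762 mean [  0.3 -20.2  71.3] min [ -4.8 -25.3  60.1] max [  6.4 -15.8  82.8]
grey 13370 mean [  0.6 -28.6  10.9] min [-13.9 -32.6 -36.8] max [ 15.1 -20.3  49.8]
```

Request:
step_arm --deltas '[{"x": 0,"y": 0,"z": 0,"ax": 0,"ay": 0,"az": 0},{"x": 0,"y": 0,"z": 0,"ax": 0,"ay": 0,"az": 0},{"x": 0,"y": 0,"z": 0,"ax": 0,"ay": 0,"az": 0},{"x": 0,"y": -2,"z": 0,"ax": 0,"ay": 0,"az": 0},{"x": 0,"y": -6,"z": 0,"ax": 0,"ay": 0,"az": 0},{"x": 0,"y": -6,"z": 0,"ax": 0,"ay": 0,"az": 0},{"x": 0,"y": -6,"z": 0,"ax": 0,"ay": 0,"az": 0},{"x": 0,"y": -6,"z": 0,"ax": 0,"ay": 0,"az": 0},{"x": 0,"y": 0,"z": 0,"ax": 0,"ay": 0,"az": 0},{"x": 0,"y": 0,"z": 0,"ax": 0,"ay": 0,"az": 0}]' --gripper 5.0

```text
clock: 19.82
ee_pos: [0.5661, -0.342, 0.3229]
tcp_rot: [-1.263, -1.121, 1.121]
force: [-0.1, -0.5, 0.3]
grip_width: 0.588
```

```bash
cat >> h.py <<'E'
def fitted(name=None):
    """seated rollers from the wrist cloud, in the track frame (mm)"""
    im,d,p,W=snap("wrist",name); hsv=cv2.cvtColor(im,cv2.COLOR_RGB2HSV)
    X,Y=intrk(W);X=X*1000;Y=Y*1000;Z=W[...,2]*1000
    for i,y in enumerate((-115,-51,13,77)):
        b=(d>0)&(abs(Y-y)<22)&(Z>55)&(Z<125)&(abs(X)<62)
        g=b&(hsv[...,1]<70)&(hsv[...,2]>60)&(abs(X)<48)
        if g.sum()<100: print("bay",i+1,"empty",g.sum()); continue
        o=b&(hsv[...,0]>4)&(hsv[...,0]<16)&(hsv[...,1]>190)
        ends=[]
        for lo,hi in((-48,-25),(-25,0),(0,25),(25,48)):
            s=g&(X>lo)&(X<hi)
            if s.sum()>30: t=np.percentile(Z[s],95); k=s&(Z>t-3); ends.append((round(np.median(X[s])),round(Y[k].mean(),1),round(t-15,1)))
        print("bay",i+1,"(x,y,axis z)",ends,"orange outer x",round(np.percentile(X[o],3),1) if o.sum()>20 else None)
E
python3 - <<'E'
from h import *
s,R=st();fitted("w8")
plan([.45,.24,.30],np.pi/2+.243)
E
```

```text
t 19.82 pos [0.5661, -0.342, 0.3229] F [-0.1, -0.5, 0.3] w 50.2 q [-0.54, 0.43, 0.32, 1.46, -0.0, -0.42]
bay 1 (x,y,axis z) [(-36, np.float64(-115.6), np.float64(80.6)), (-13, np.float64(-115.4), np.float64(80.6)), (12, np.float64(-115.5), np.float64(80.5)), (36, np.float64(-115.4), np.float64(80.4))] orange outer x -59.1
bay 2 empty 0
bay 3 empty 0
bay 4 empty 0
turn tool deg [-0.12, -20.75, 0.08] shift in tool (now) cm [56.38, 2.28, 18.4] in goal tool cm [59.25, 2.18, -2.77]
```

View pics/w8.png

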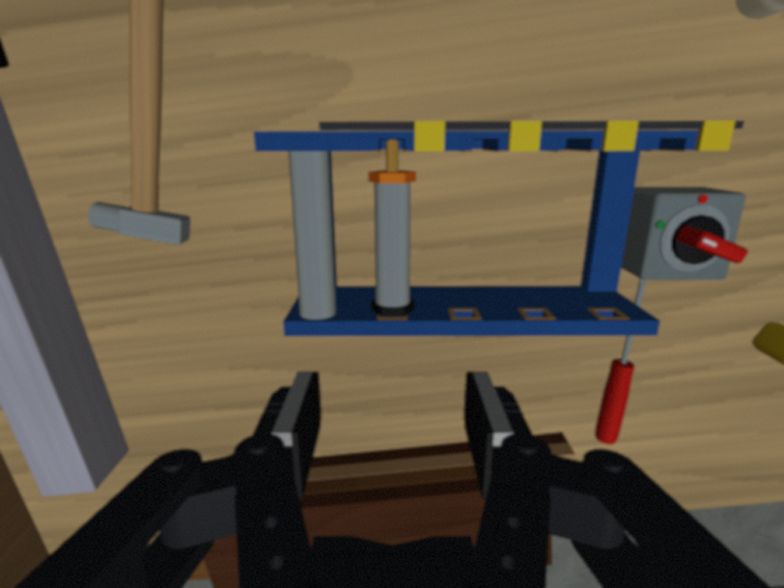

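Bay 1 is seated: axis at z 80.5, y -115.5, level, stub in the blind cup at native (280,223). Next roller.

Request:
step_arm --deltas '[{"x": 0,"y": 0,"z": 0,"ax": 0,"ay": -10.4,"az": 0},{"x": 0,"y": 0,"z": 0,"ax": 0,"ay": -10.4,"az": 0},{"x": 5.9,"y": 0.2,"z": -0.3,"ax": 0,"ay": 0,"az": 0},{"x": 5.9,"y": 0.2,"z": -0.3,"ax": 0,"ay": 0,"az": 0},{"x": 5.9,"y": 0.2,"z": -0.3,"ax": 0,"ay": 0,"az": 0},{"x": 5.9,"y": 0.2,"z": -0.3,"ax": 0,"ay": 0,"az": 0},{"x": 5.9,"y": 0.2,"z": -0.3,"ax": 0,"ay": 0,"az": 0},{"x": 5.9,"y": 0.2,"z": -0.3,"ax": 0,"ay": 0,"az": 0},{"x": 5.9,"y": 0.2,"z": -0.3,"ax": 0,"ay": 0,"az": 0},{"x": 5.9,"y": 0.2,"z": -0.3,"ax": 0,"ay": 0,"az": 0},{"x": 5.9,"y": 0.2,"z": -0.3,"ax": 0,"ay": 0,"az": 0},{"x": 5.9,"y": 0.2,"z": -0.3,"ax": 0,"ay": 0,"az": 0},{"x": 0,"y": 0,"z": 0,"ax": 0,"ay": 0,"az": 0},{"x": 0,"y": 0,"z": 0,"ax": 0,"ay": 0,"az": 0}]' --gripper 6

```text
clock: 21.62
ee_pos: [0.4521, 0.2371, 0.3018]
tcp_rot: [-1.083, -1.384, 1.39]
force: [0.2, -0.8, 0.1]
grip_width: 0.702
```

Run:
```python
from h import *
s,R=st();rollers()
plan([.5072,.2137,.001],np.pi/2+.243)
```

```text
t 21.62 pos [0.4521, 0.2371, 0.3018] F [0.2, -0.8, 0.1] w 60.0 q [0.48, 0.13, -0.12, 1.32, -0.0, 0.24]
skip [296. 359.] 9
[252. 195.] 0.81 mid [0.5081 0.2136] yaw 0.246 tubelen 0.119 ztop 0.033 orange/black at [-0.057  0.056] hue 27.0
[328. 192.] 0.7 mid [0.4726 0.3069] yaw 0.0321 tubelen 0.111 ztop 0.0332 orange/black at [-0.056  0.057] hue 27.0
[385. 246.] 0.66 mid [0.5447 0.4096] yaw 0.1968 tubelen 0.175 ztop 0.0334 orange/black at [-0.043 -0.129] hue 28.0
turn tool deg [-0.08, -0.04, -0.05] shift in tool (now) cm [-3.48, 30.15, -4.78] in goal tool cm [-3.5, 30.16, -4.73]
```

Request:
step_arm --deltas '[{"x": -1.75,"y": 3,"z": -2.4,"ax": 0,"ay": 0,"az": 0},{"x": -1.75,"y": 3,"z": -2.4,"ax": 0,"ay": 0,"az": 0},{"x": 0,"y": 5.5,"z": 0,"ax": 0,"ay": 0,"az": 0},{"x": 0,"y": 5.5,"z": 0,"ax": 0,"ay": 0,"az": 0},{"x": 0,"y": 4.5,"z": 0,"ax": 0,"ay": 0,"az": 0},{"x": 0,"y": 3.5,"z": 0,"ax": 0,"ay": 0,"az": 0},{"x": 0,"y": 2,"z": 0,"ax": 0,"ay": 0,"az": 0},{"x": 0,"y": 0,"z": 0,"ax": 0,"ay": 0,"az": 0},{"x": 0,"y": 0,"z": 0,"ax": 0,"ay": 0,"az": 0}]'

```text
clock: 22.85
ee_pos: [0.5088, 0.2147, 0.0342]
tcp_rot: [-1.085, -1.386, 1.385]
force: [-0.0, 0.3, -0.1]
grip_width: 0.704
```

Run:
```python
from h import *
st();plan([.5078,.2137,.001],np.pi/2+.245)
```

```text
t 22.85 pos [0.5088, 0.2147, 0.0342] F [-0.0, 0.3, -0.1] w 60.1 q [0.4, 0.38, -0.43, 0.75, -0.0, 0.16]
turn tool deg [0.06, -0.15, 0.01] shift in tool (now) cm [-0.07, 3.32, 0.13] in goal tool cm [-0.07, 3.32, 0.12]
```

Request:
step_arm --deltas '[{"x": -0.1,"y": 2,"z": 0.1,"ax": 0,"ay": 0,"az": 0},{"x": 0,"y": 1.3,"z": 0,"ax": 0,"ay": 0,"az": 0},{"x": 0,"y": 0,"z": 0,"ax": 0,"ay": 0,"az": 0},{"x": 0,"y": 0,"z": 0,"ax": 0,"ay": 0,"az": 0}]'

```text
clock: 23.35
ee_pos: [0.5077, 0.2143, 0.0009]
tcp_rot: [-1.084, -1.387, 1.386]
force: [-0.6, -0.1, -1.0]
grip_width: 0.706
```

Request:
step_arm --deltas '[{"x": 0,"y": 0,"z": 0,"ax": 0,"ay": 0,"az": 0},{"x": 0,"y": 0,"z": 0,"ax": 0,"ay": 0,"az": 0},{"x": 0,"y": 0,"z": 0,"ax": 0,"ay": 0,"az": 0},{"x": 0,"y": 0,"z": 0,"ax": 0,"ay": 0,"az": 0},{"x": 0,"y": 0,"z": 0,"ax": 0,"ay": 0,"az": 0}]' --gripper 0 --force 80

```text
clock: 23.98
ee_pos: [0.5078, 0.2142, 0.0012]
tcp_rot: [-1.085, -1.388, 1.386]
force: [-1.8, -1.1, 5.0]
grip_width: 0.325
```

Request:
step_arm --deltas '[{"x": 0,"y": -2,"z": 0,"ax": 0,"ay": 0,"az": 0},{"x": 0,"y": -6,"z": 0,"ax": 0,"ay": 0,"az": 0},{"x": 0,"y": -6,"z": 0,"ax": 0,"ay": 0,"az": 0},{"x": 0,"y": -6,"z": 0,"ax": 0,"ay": 0,"az": 0},{"x": 0,"y": -2,"z": 0,"ax": 0,"ay": 0,"az": 0},{"x": 0,"y": 0,"z": 0,"ax": 0,"ay": 10.4,"az": 0},{"x": 0,"y": 0,"z": 0,"ax": 0,"ay": 10.4,"az": 0},{"x": 0,"y": 0,"z": 0,"ax": 0,"ay": 0,"az": 0}]'

```text
clock: 24.98
ee_pos: [0.5066, 0.2139, 0.2197]
tcp_rot: [-1.262, -1.121, 1.124]
force: [-1.5, -0.5, -5.1]
grip_width: 0.325
```

Run:
```python
from h import *
held(); plan([*trk(.010,-.051),.20],np.pi/2+A)
```

```text
t 24.98 pos [0.5066, 0.2139, 0.2197] F [-1.5, -0.5, -5.1] w 27.7 q [0.4, 0.23, -0.19, 1.16, -0.0, 0.52]
orange 2831 mean [  0.4 -27.2  58.3] min [-17.  -33.9  53.6] max [18.1 -7.9 61.1]
brass 2343 mean [  0.3 -19.7  74.7] min [ -4.7 -22.5  58.3] max [  6.8 -15.4  90.1]
grey 13033 mean [  0.6 -28.5  11.3] min [-13.  -31.9 -36.9] max [ 14.3 -21.5  50.4]
turn tool deg [-0.07, 0.17, -0.04] shift in tool (now) cm [-48.06, 1.99, -13.45] in goal tool cm [-48.03, 1.97, -13.59]
```

Request:
step_arm --deltas '[{"x": -4.8,"y": 0,"z": -1.35,"ax": 0,"ay": 0,"az": 0},{"x": -4.8,"y": 0,"z": -1.35,"ax": 0,"ay": 0,"az": 0},{"x": -4.8,"y": 0,"z": -1.35,"ax": 0,"ay": 0,"az": 0},{"x": -4.8,"y": 0,"z": -1.35,"ax": 0,"ay": 0,"az": 0},{"x": -4.8,"y": 0,"z": -1.35,"ax": 0,"ay": 0,"az": 0},{"x": -4.8,"y": 0,"z": -1.35,"ax": 0,"ay": 0,"az": 0},{"x": -4.8,"y": 0,"z": -1.35,"ax": 0,"ay": 0,"az": 0},{"x": -4.8,"y": 0,"z": -1.35,"ax": 0,"ay": 0,"az": 0},{"x": -4.8,"y": 1,"z": -1.35,"ax": 0,"ay": 0,"az": 0},{"x": -4.8,"y": 1,"z": -1.35,"ax": 0,"ay": 0,"az": 0},{"x": 0,"y": 0,"z": 0,"ax": 0,"ay": 0,"az": 0},{"x": 0,"y": 0,"z": 0,"ax": 0,"ay": 0,"az": 0}]'

```text
clock: 26.52
ee_pos: [0.5837, -0.2781, 0.1996]
tcp_rot: [-1.261, -1.122, 1.122]
force: [0.5, 0.7, -3.9]
grip_width: 0.326
```

Run:
```python
from h import *
plan([*trk(.011,-.051),.145],np.pi/2+A)
slots(-51)
held()
```

```text
turn tool deg [-0.08, 0.04, 0.06] shift in tool (now) cm [-0.08, 5.46, -0.22] in goal tool cm [-0.08, 5.46, -0.22]
near inner edge -76.8 z 135.1
slot from [-60.7 -60.7 -60.7] to [-41.3 -41.2 -41.2]
far inner edge 63.3
t 26.57 pos [0.584, -0.2777, 0.2] F [-0.1, -0.4, -4.3] w 27.3 q [-0.44, 0.42, 0.03, 1.18, 0.0, -0.33]
orange 2841 mean [  0.4 -27.3  58.2] min [-17.1 -33.9  53.7] max [18.  -8.  61.1]
brass 2246 mean [  0.3 -19.6  75.1] min [ -4.5 -21.9  60.9] max [  5.2 -15.6  89.7]
grey 14043 mean [  0.5 -28.1  11.1] min [-16.9 -35.2 -36.9] max [ 18.  -17.5  50.3]
```

Request:
step_arm --deltas '[{"x": -0.1,"y": 0,"z": -0.2,"ax": 0,"ay": 0,"az": 0},{"x": 0,"y": 3,"z": 0,"ax": 0,"ay": 0,"az": 0},{"x": 0,"y": 3,"z": 0,"ax": 0,"ay": 0,"az": 0},{"x": 0,"y": 2,"z": 0,"ax": 0,"ay": 0,"az": 0},{"x": 0,"y": 1.1,"z": 0,"ax": 0,"ay": 0,"az": 0},{"x": 0,"y": 0,"z": 0,"ax": 0,"ay": 0,"az": 0},{"x": 0,"y": 0,"z": 0,"ax": 0,"ay": 0,"az": 0}]'

```text
clock: 27.5
ee_pos: [0.5869, -0.2799, 0.1105]
tcp_rot: [-1.265, -1.122, 1.121]
force: [0.7, -0.6, -4.5]
grip_width: 0.328
```

Run:
```python
from h import *
plan([*trk(-.011,-.051),.1085],np.pi/2+A)
```

```text
turn tool deg [0.1, -0.01, -0.03] shift in tool (now) cm [0.06, 0.2, 2.32] in goal tool cm [0.06, 0.2, 2.32]
```

Request:
step_arm --deltas '[{"x": 0.05,"y": 0.2,"z": 0.6,"ax": 0,"ay": 0,"az": 0},{"x": 0,"y": 0,"z": 0.6,"ax": 0,"ay": 0,"az": 0},{"x": 0,"y": 0,"z": 0.6,"ax": 0,"ay": 0,"az": 0},{"x": 0,"y": 0,"z": 0.5,"ax": 0,"ay": 0,"az": 0},{"x": 0,"y": 0,"z": 0,"ax": 0,"ay": 0,"az": 0},{"x": 0,"y": 0,"z": 0,"ax": 0,"ay": 0,"az": 0}]'

```text
clock: 28.25
ee_pos: [0.5645, -0.2769, 0.1081]
tcp_rot: [-1.266, -1.123, 1.12]
force: [6.5, -1.3, -3.0]
grip_width: 0.328
```

Run:
```python
from h import *
plan([*trk(-.011,-.051),.0635],np.pi/2+A);held()
```

```text
turn tool deg [0.16, -0.04, -0.03] shift in tool (now) cm [0.04, 4.46, 0.07] in goal tool cm [0.03, 4.46, 0.06]
t 28.25 pos [0.5645, -0.2769, 0.1081] F [6.5, -1.3, -3.0] w 28.0 q [-0.46, 0.44, -0.16, 0.97, 0.0, -0.34]
orange 2900 mean [  0.3 -27.6  58.2] min [-17.  -34.2  53.5] max [17.9 -8.2 61.1]
brass 2158 mean [ 10.2 -27.6  72. ] min [ -9.9 -34.5  60.9] max [ 21.7 -16.   84.3]
grey 14068 mean [  0.5 -28.2  11.4] min [-17.  -35.  -37.1] max [ 17.9 -18.1  50.8]
```

Good hold; lower, checking force midway, then let it spring home.

Request:
step_arm --deltas '[{"x": 0,"y": 0.8,"z": 0.1,"ax": 0,"ay": 0,"az": 0},{"x": 0,"y": 0.8,"z": 0,"ax": 0,"ay": 0,"az": 0},{"x": 0,"y": 0.4,"z": 0,"ax": 0,"ay": 0,"az": 0},{"x": 0,"y": 0,"z": 0,"ax": 0,"ay": 0,"az": 0}]'

```text
clock: 28.8
ee_pos: [0.5637, -0.2767, 0.088]
tcp_rot: [-1.265, -1.123, 1.12]
force: [6.5, -0.8, -1.8]
grip_width: 0.324
```

Request:
step_arm --deltas '[{"x": 0,"y": 0.8,"z": 0,"ax": 0,"ay": 0,"az": 0},{"x": 0,"y": 0.8,"z": 0,"ax": 0,"ay": 0,"az": 0},{"x": 0,"y": 0.85,"z": 0,"ax": 0,"ay": 0,"az": 0},{"x": 0,"y": 0,"z": 0,"ax": 0,"ay": 0,"az": 0},{"x": 0,"y": 0,"z": 0,"ax": 0,"ay": 0,"az": 0}]'

```text
clock: 29.42
ee_pos: [0.5638, -0.2768, 0.0637]
tcp_rot: [-1.266, -1.123, 1.12]
force: [6.1, -0.9, -2.7]
grip_width: 0.323
```

Run:
```python
from h import *
plan([*trk(.001,-.051),.0635],np.pi/2+A);held()
```

```text
turn tool deg [0.18, -0.03, -0.03] shift in tool (now) cm [0.03, 0.02, -1.21] in goal tool cm [0.03, 0.02, -1.21]
t 29.43 pos [0.5638, -0.2768, 0.0637] F [6.1, -0.9, -2.7] w 27.6 q [-0.46, 0.47, -0.21, 0.88, 0.0, -0.34]
orange 2103 mean [ -0.6 -29.8  58. ] min [-12.5 -34.5  53.4] max [11.  -7.7 61.1]
brass 328 mean [  0.8 -20.2  62.5] min [ -4.6 -33.8  56. ] max [ 8.8 -0.5 65. ]
grey 13138 mean [  0.6 -28.5  11.1] min [-13.2 -32.1 -37.3] max [ 14.5 -21.4  50.3]
```

Request:
step_arm --deltas '[{"x": 0,"y": 0,"z": -0.6,"ax": 0,"ay": 0,"az": 0},{"x": 0,"y": 0,"z": -0.6,"ax": 0,"ay": 0,"az": 0},{"x": 0,"y": 0,"z": 0,"ax": 0,"ay": 0,"az": 0},{"x": 0,"y": 0,"z": 0,"ax": 0,"ay": 0,"az": 0}]'

```text
clock: 29.98
ee_pos: [0.5762, -0.2783, 0.064]
tcp_rot: [-1.266, -1.124, 1.12]
force: [5.2, -0.9, 2.8]
grip_width: 0.322
```

Request:
step_arm --deltas '[{"x": 0,"y": 0,"z": 0,"ax": 0,"ay": 0,"az": 0},{"x": 0,"y": 0,"z": 0,"ax": 0,"ay": 0,"az": 0},{"x": 0,"y": 0,"z": 0,"ax": 0,"ay": 0,"az": 0},{"x": 0,"y": -2,"z": 0,"ax": 0,"ay": 0,"az": 0},{"x": 0,"y": -6,"z": 0,"ax": 0,"ay": 0,"az": 0},{"x": 0,"y": -6,"z": 0,"ax": 0,"ay": 0,"az": 0},{"x": 0,"y": -6,"z": 0,"ax": 0,"ay": 0,"az": 0},{"x": 0,"y": -6,"z": 0,"ax": 0,"ay": 0,"az": 0},{"x": 0,"y": 0,"z": 0,"ax": 0,"ay": 0,"az": 0},{"x": 0,"y": 0,"z": 0,"ax": 0,"ay": 0,"az": 0}]' --gripper 5.0

```text
clock: 31.22
ee_pos: [0.574, -0.2777, 0.3224]
tcp_rot: [-1.263, -1.121, 1.121]
force: [0.1, 0.6, -1.1]
grip_width: 0.585
```

Run:
```python
from h import *
s,R=st();fitted()
plan([.43,.33,.30],np.pi/2+.032)
```

```text
t 31.23 pos [0.574, -0.2777, 0.3224] F [0.1, 0.6, -1.1] w 50.0 q [-0.45, 0.38, 0.24, 1.44, -0.0, -0.33]
bay 1 (x,y,axis z) [(-37, np.float64(-115.0), np.float64(80.4)), (-13, np.float64(-115.1), np.float64(80.3)), (12, np.float64(-115.0), np.float64(80.3)), (36, np.float64(-115.1), np.float64(80.4))] orange outer x -59.1
bay 2 (x,y,axis z) [(-37, np.float64(-51.0), np.float64(80.3)), (-13, np.float64(-50.5), np.float64(80.4)), (12, np.float64(-50.7), np.float64(80.4)), (36, np.float64(-50.7), np.float64(80.6))] orange outer x -59.1
bay 3 empty 0
bay 4 empty 0
turn tool deg [-0.13, -8.66, 0.05] shift in tool (now) cm [58.61, 2.23, 21.47] in goal tool cm [61.18, 2.13, 12.41]
```

Two seated. Third: the roller near (0.473,0.307).

Request:
step_arm --deltas '[{"x": 0,"y": 0,"z": 0,"ax": 0,"ay": -8.7,"az": 0},{"x": 5.6,"y": 0.2,"z": 1.15,"ax": 0,"ay": 0,"az": 0},{"x": 5.6,"y": 0.2,"z": 1.15,"ax": 0,"ay": 0,"az": 0},{"x": 5.6,"y": 0.2,"z": 1.15,"ax": 0,"ay": 0,"az": 0},{"x": 5.6,"y": 0.2,"z": 1.15,"ax": 0,"ay": 0,"az": 0},{"x": 5.6,"y": 0.2,"z": 1.15,"ax": 0,"ay": 0,"az": 0},{"x": 5.6,"y": 0.2,"z": 1.15,"ax": 0,"ay": 0,"az": 0},{"x": 5.6,"y": 0.2,"z": 1.15,"ax": 0,"ay": 0,"az": 0},{"x": 5.6,"y": 0.2,"z": 1.15,"ax": 0,"ay": 0,"az": 0},{"x": 5.6,"y": 0.2,"z": 1.15,"ax": 0,"ay": 0,"az": 0},{"x": 5.6,"y": 0.2,"z": 1.15,"ax": 0,"ay": 0,"az": 0},{"x": 5.6,"y": 0.2,"z": 1.15,"ax": 0,"ay": 0,"az": 0},{"x": 0,"y": 0,"z": 0,"ax": 0,"ay": 0,"az": 0},{"x": 0,"y": 0,"z": 0,"ax": 0,"ay": 0,"az": 0}]' --gripper 6

```text
clock: 33.02
ee_pos: [0.4269, 0.3329, 0.2992]
tcp_rot: [-1.193, -1.231, 1.237]
force: [-0.5, 0.1, -0.1]
grip_width: 0.706
```

Run:
```python
from h import *
s,R=st();rollers()
plan([.4726,.3069,.001],np.pi/2+.032)
```

```text
t 33.02 pos [0.4269, 0.3329, 0.2992] F [-0.5, 0.1, -0.1] w 60.3 q [0.66, 0.19, -0.06, 1.33, -0.0, 0.63]
skip [281. 357.] 29
[331. 252.] 0.65 mid [0.5575 0.4107] yaw 0.0481 tubelen 0.103 ztop 0.0332 orange/black at [-0.058  0.056] hue 27.0
[259. 192.] 0.56 mid [0.4724 0.3073] yaw 0.0293 tubelen 0.104 ztop 0.033 orange/black at [-0.056  0.057] hue 27.0
[ 15. 280.] 0.39 mid [ 0.6043 -0.0371] yaw -0.1851 tubelen 0.077 ztop 0.0607 orange/black at [   nan -0.022] hue 24.0
turn tool deg [-0.07, -0.04, -0.07] shift in tool (now) cm [-2.64, 29.91, -4.45] in goal tool cm [-2.68, 29.91, -4.41]
```

Request:
step_arm --deltas '[{"x": -1.3,"y": 3,"z": -2.2,"ax": 0,"ay": 0,"az": 0},{"x": -1.35,"y": 3,"z": -2.2,"ax": 0,"ay": 0,"az": 0},{"x": 0,"y": 5.5,"z": 0,"ax": 0,"ay": 0,"az": 0},{"x": 0,"y": 5.5,"z": 0,"ax": 0,"ay": 0,"az": 0},{"x": 0,"y": 4.5,"z": 0,"ax": 0,"ay": 0,"az": 0},{"x": 0,"y": 3.5,"z": 0,"ax": 0,"ay": 0,"az": 0},{"x": 0,"y": 1.9,"z": 0,"ax": 0,"ay": 0,"az": 0},{"x": 0,"y": 0,"z": 0,"ax": 0,"ay": 0,"az": 0},{"x": 0,"y": 0,"z": 0,"ax": 0,"ay": 0,"az": 0}]'

```text
clock: 34.25
ee_pos: [0.4734, 0.3083, 0.0328]
tcp_rot: [-1.195, -1.233, 1.231]
force: [-0.5, 0.0, 0.1]
grip_width: 0.7
```

Run:
```python
from h import *
st();plan([.4726,.3071,.001],np.pi/2+.030)
```

```text
t 34.25 pos [0.4734, 0.3083, 0.0328] F [-0.5, 0.0, 0.1] w 59.8 q [0.58, 0.4, -0.4, 0.76, -0.0, 0.55]
turn tool deg [0.06, 0.08, 0.03] shift in tool (now) cm [-0.12, 3.18, 0.09] in goal tool cm [-0.11, 3.18, 0.09]
```

Request:
step_arm --deltas '[{"x": -0.1,"y": 2,"z": 0.1,"ax": 0,"ay": 0,"az": 0},{"x": 0,"y": 1.2,"z": 0,"ax": 0,"ay": 0,"az": 0},{"x": 0,"y": 0,"z": 0,"ax": 0,"ay": 0,"az": 0},{"x": 0,"y": 0,"z": 0,"ax": 0,"ay": 0,"az": 0}]'

```text
clock: 34.75
ee_pos: [0.472, 0.3079, 0.0005]
tcp_rot: [-1.194, -1.234, 1.233]
force: [-0.6, -0.2, 0.2]
grip_width: 0.702
```

Request:
step_arm --deltas '[{"x": 0,"y": 0,"z": 0,"ax": 0,"ay": 0,"az": 0},{"x": 0,"y": 0,"z": 0,"ax": 0,"ay": 0,"az": 0},{"x": 0,"y": 0,"z": 0,"ax": 0,"ay": 0,"az": 0},{"x": 0,"y": 0,"z": 0,"ax": 0,"ay": 0,"az": 0},{"x": 0,"y": 0,"z": 0,"ax": 0,"ay": 0,"az": 0}]' --gripper 0 --force 80

```text
clock: 35.38
ee_pos: [0.472, 0.3079, 0.0007]
tcp_rot: [-1.194, -1.234, 1.233]
force: [-1.5, -1.6, 4.4]
grip_width: 0.328
```

Request:
step_arm --deltas '[{"x": 0,"y": -2,"z": 0,"ax": 0,"ay": 0,"az": 0},{"x": 0,"y": -6,"z": 0,"ax": 0,"ay": 0,"az": 0},{"x": 0,"y": -6,"z": 0,"ax": 0,"ay": 0,"az": 0},{"x": 0,"y": -6,"z": 0,"ax": 0,"ay": 0,"az": 0},{"x": 0,"y": -2,"z": 0,"ax": 0,"ay": 0,"az": 0},{"x": 0,"y": 0,"z": 0,"ax": 0,"ay": 8.6,"az": 0},{"x": 0,"y": 0,"z": 0,"ax": 0,"ay": 0,"az": 0},{"x": 0,"y": 0,"z": 0,"ax": 0,"ay": 0,"az": 0}]'

```text
clock: 36.38
ee_pos: [0.471, 0.3073, 0.219]
tcp_rot: [-1.261, -1.123, 1.125]
force: [-0.7, 0.6, -3.4]
grip_width: 0.329
```

Run:
```python
from h import *
held(); plan([*trk(.010,.013),.20],np.pi/2+A)
```

```text
t 36.38 pos [0.471, 0.3073, 0.219] F [-0.7, 0.6, -3.4] w 28.1 q [0.58, 0.25, -0.16, 1.16, -0.0, 0.69]
orange 2886 mean [  0.6 -27.7  57.6] min [-16.8 -34.4  52.7] max [18.4 -8.2 60.3]
brass 2358 mean [  0.7 -20.4  74.2] min [ -4.2 -33.3  56.1] max [  7.3 -16.1  89.3]
grey 12945 mean [  0.7 -29.1  11. ] min [-12.9 -32.4 -36.4] max [ 14.4 -22.1  49.7]
turn tool deg [-0.07, 0.18, -0.06] shift in tool (now) cm [-50.54, 1.93, -18.07] in goal tool cm [-50.48, 1.9, -18.23]
```

Request:
step_arm --deltas '[{"x": -4.6,"y": 0,"z": -1.65,"ax": 0,"ay": 0.18,"az": 0},{"x": -4.6,"y": 0,"z": -1.65,"ax": 0,"ay": 0,"az": 0},{"x": -4.6,"y": 0,"z": -1.65,"ax": 0,"ay": 0,"az": 0},{"x": -4.6,"y": 0,"z": -1.65,"ax": 0,"ay": 0,"az": 0},{"x": -4.6,"y": 0,"z": -1.65,"ax": 0,"ay": 0,"az": 0},{"x": -4.6,"y": 0,"z": -1.65,"ax": 0,"ay": 0,"az": 0},{"x": -4.6,"y": 0,"z": -1.65,"ax": 0,"ay": 0,"az": 0},{"x": -4.6,"y": 0,"z": -1.65,"ax": 0,"ay": 0,"az": 0},{"x": -4.6,"y": 0,"z": -1.65,"ax": 0,"ay": 0,"az": 0},{"x": -4.6,"y": 1,"z": -1.65,"ax": 0,"ay": 0,"az": 0},{"x": -4.5,"y": 1,"z": -1.7,"ax": 0,"ay": 0,"az": 0},{"x": 0,"y": 0,"z": 0,"ax": 0,"ay": 0,"az": 0},{"x": 0,"y": 0,"z": 0,"ax": 0,"ay": 0,"az": 0}]'

```text
clock: 38.05
ee_pos: [0.5911, -0.2153, 0.1991]
tcp_rot: [-1.262, -1.12, 1.12]
force: [-0.7, -0.1, -3.5]
grip_width: 0.324
```

Run:
```python
from h import *
plan([*trk(.010,.013),.1085],np.pi/2+A)
slots(13)
held()
```

```text
turn tool deg [-0.09, -0.1, 0.05] shift in tool (now) cm [-0.01, 9.06, -0.14] in goal tool cm [-0.0, 9.06, -0.12]
near inner edge -76.8 z 135.1
slot from [3.4 3.4 3.4] to [22.3 22.8 22.8]
far inner edge 63.3
t 38.1 pos [0.5913, -0.2148, 0.1995] F [0.2, 0.7, -2.7] w 28.1 q [-0.35, 0.38, -0.02, 1.17, 0.0, -0.23]
orange 2883 mean [  0.5 -27.7  57.5] min [-16.7 -34.4  52.8] max [18.3 -9.  60.3]
brass 2300 mean [  0.7 -20.3  74.1] min [ -4.3 -23.3  57.4] max [  6.4 -16.3  89. ]
grey 13897 mean [  0.6 -28.7  10.9] min [-16.9 -35.  -36.4] max [ 17.9 -17.8  49.6]
```

Request:
step_arm --deltas '[{"x": 0,"y": 0,"z": -0.1,"ax": 0,"ay": 0,"az": 0},{"x": 0,"y": 3,"z": 0,"ax": 0,"ay": 0,"az": 0},{"x": 0,"y": 3,"z": 0,"ax": 0,"ay": 0,"az": 0},{"x": 0,"y": 2,"z": 0,"ax": 0,"ay": 0,"az": 0},{"x": 0,"y": 1.1,"z": 0,"ax": 0,"ay": 0,"az": 0},{"x": 0,"y": 0,"z": 0,"ax": 0,"ay": 0,"az": 0},{"x": 0,"y": 0,"z": 0,"ax": 0,"ay": 0,"az": 0}]'

```text
clock: 39.02
ee_pos: [0.5935, -0.2157, 0.11]
tcp_rot: [-1.265, -1.121, 1.12]
force: [-0.2, 0.3, -2.2]
grip_width: 0.325
```

Run:
```python
from h import *
plan([*trk(-.012,.013),.1085],np.pi/2+A)
```

```text
turn tool deg [0.1, -0.09, -0.02] shift in tool (now) cm [0.01, 0.14, 2.31] in goal tool cm [0.01, 0.15, 2.31]
```

Request:
step_arm --deltas '[{"x": 0,"y": 0.2,"z": 0.6,"ax": 0,"ay": 0,"az": 0},{"x": 0,"y": 0,"z": 0.6,"ax": 0,"ay": 0,"az": 0},{"x": 0,"y": 0,"z": 0.6,"ax": 0,"ay": 0,"az": 0},{"x": 0,"y": 0,"z": 0.6,"ax": 0,"ay": 0,"az": 0},{"x": 0,"y": 0,"z": 0,"ax": 0,"ay": 0,"az": 0},{"x": 0,"y": 0,"z": 0,"ax": 0,"ay": 0,"az": 0}]'

```text
clock: 39.78
ee_pos: [0.5702, -0.2131, 0.1077]
tcp_rot: [-1.266, -1.122, 1.119]
force: [5.9, -0.4, -2.0]
grip_width: 0.332
```

Run:
```python
from h import *
plan([*trk(-.012,.013),.0635],np.pi/2+A);held()
```

```text
turn tool deg [0.19, -0.11, -0.02] shift in tool (now) cm [0.03, 4.42, -0.01] in goal tool cm [0.03, 4.42, -0.03]
t 39.77 pos [0.5702, -0.2131, 0.1077] F [5.9, -0.4, -2.0] w 28.3 q [-0.36, 0.4, -0.21, 0.95, 0.0, -0.24]
orange 2869 mean [  0.5 -28.2  57.5] min [-16.7 -34.7  52.8] max [ 18.3 -10.6  60.3]
brass 1948 mean [ 10.1 -27.7  70.6] min [ -7.6 -34.9  59.3] max [ 21.7 -10.8  82.5]
grey 13881 mean [  0.6 -28.7  11.1] min [-16.8 -34.7 -36.6] max [ 17.8 -18.4  49.9]
```

Request:
step_arm --deltas '[{"x": 0,"y": 0.8,"z": 0,"ax": 0,"ay": 0,"az": 0},{"x": 0,"y": 0.8,"z": 0,"ax": 0,"ay": 0,"az": 0},{"x": 0,"y": 0.4,"z": 0,"ax": 0,"ay": 0,"az": 0},{"x": 0,"y": 0,"z": 0,"ax": 0,"ay": 0,"az": 0}]'

```text
clock: 40.33
ee_pos: [0.5703, -0.2132, 0.0876]
tcp_rot: [-1.266, -1.122, 1.119]
force: [6.8, -0.1, -0.3]
grip_width: 0.325
```

Request:
step_arm --deltas '[{"x": 0,"y": 0.8,"z": 0,"ax": 0,"ay": 0,"az": 0},{"x": 0,"y": 0.8,"z": 0,"ax": 0,"ay": 0,"az": 0},{"x": 0,"y": 0.8,"z": 0,"ax": 0,"ay": 0,"az": 0},{"x": 0,"y": 0,"z": 0,"ax": 0,"ay": 0,"az": 0},{"x": 0,"y": 0,"z": 0,"ax": 0,"ay": 0,"az": 0}]'

```text
clock: 40.95
ee_pos: [0.5705, -0.2133, 0.0638]
tcp_rot: [-1.267, -1.122, 1.119]
force: [5.8, -1.3, -1.8]
grip_width: 0.326
```

Run:
```python
from h import *
plan([*trk(.0,.013),.0635],np.pi/2+A);held()
```

```text
turn tool deg [0.2, -0.11, -0.03] shift in tool (now) cm [0.04, 0.03, -1.2] in goal tool cm [0.04, 0.03, -1.2]
t 40.95 pos [0.5705, -0.2133, 0.0638] F [5.8, -1.3, -1.8] w 27.8 q [-0.36, 0.44, -0.26, 0.86, 0.0, -0.24]
orange 2091 mean [ -0.8 -30.   57.4] min [-12.1 -35.   52.7] max [10.8 -5.6 60.4]
brass 302 mean [  1.8 -22.4  60.9] min [ -3.9 -34.4  53.5] max [  9.7 -14.3  63.6]
grey 13623 mean [  0.6 -28.8  10.8] min [-16.4 -34.4 -36.6] max [ 17.5 -19.5  49.5]
```

Request:
step_arm --deltas '[{"x": 0,"y": 0,"z": -0.6,"ax": 0,"ay": 0,"az": 0},{"x": 0,"y": 0.05,"z": -0.6,"ax": 0,"ay": 0,"az": 0},{"x": 0,"y": 0,"z": 0,"ax": 0,"ay": 0,"az": 0},{"x": 0,"y": 0,"z": 0,"ax": 0,"ay": 0,"az": 0}]'

```text
clock: 41.5
ee_pos: [0.5825, -0.2147, 0.0634]
tcp_rot: [-1.267, -1.122, 1.119]
force: [5.0, -0.6, 3.9]
grip_width: 0.323
```

Request:
step_arm --deltas '[{"x": 0,"y": 0,"z": 0,"ax": 0,"ay": 0,"az": 0},{"x": 0,"y": 0,"z": 0,"ax": 0,"ay": 0,"az": 0},{"x": 0,"y": 0,"z": 0,"ax": 0,"ay": 0,"az": 0},{"x": 0,"y": -2,"z": 0,"ax": 0,"ay": 0,"az": 0},{"x": 0,"y": -6,"z": 0,"ax": 0,"ay": 0,"az": 0},{"x": 0,"y": -6,"z": 0,"ax": 0,"ay": 0,"az": 0},{"x": 0,"y": -6,"z": 0,"ax": 0,"ay": 0,"az": 0},{"x": 0,"y": -6,"z": 0,"ax": 0,"ay": 0,"az": 0},{"x": 0,"y": 0,"z": 0,"ax": 0,"ay": 0,"az": 0},{"x": 0,"y": 0,"z": 0,"ax": 0,"ay": 0,"az": 0}]' --gripper 5.0

```text
clock: 42.75
ee_pos: [0.5805, -0.2141, 0.3218]
tcp_rot: [-1.263, -1.12, 1.12]
force: [-0.7, -0.5, -0.8]
grip_width: 0.589
```

Run:
```python
from h import *
s,R=st();fitted()
plan([.49,.41,.26],np.pi/2+.047)
```

```text
t 42.75 pos [0.5805, -0.2141, 0.3218] F [-0.7, -0.5, -0.8] w 50.3 q [-0.35, 0.34, 0.19, 1.42, -0.0, -0.23]
bay 1 (x,y,axis z) [(-37, np.float64(-114.7), np.float64(80.3)), (-13, np.float64(-114.7), np.float64(80.4)), (12, np.float64(-114.6), np.float64(80.4)), (36, np.float64(-115.0), np.float64(80.2))] orange outer x -59.1
bay 2 (x,y,axis z) [(-36, np.float64(-50.4), np.float64(80.4)), (-13, np.float64(-50.4), np.float64(80.3)), (12, np.float64(-50.6), np.float64(80.6)), (36, np.float64(-50.3), np.float64(80.2))] orange outer x -59.2
bay 3 (x,y,axis z) [(-37, np.float64(13.2), np.float64(80.4)), (-13, np.float64(12.9), np.float64(80.6)), (12, np.float64(13.0), np.float64(80.5)), (36, np.float64(12.7), np.float64(80.5))] orange outer x -59.2
bay 4 empty 0
turn tool deg [-0.14, -9.6, 0.04] shift in tool (now) cm [60.86, 6.15, 16.43] in goal tool cm [62.75, 6.08, 6.06]
```

Request:
step_arm --deltas '[{"x": 0,"y": 0,"z": 0,"ax": 0,"ay": -9.6,"az": 0},{"x": 5.7,"y": 0.3,"z": 0.55,"ax": 0,"ay": 0,"az": 0},{"x": 5.7,"y": 0.3,"z": 0.55,"ax": 0,"ay": 0,"az": 0},{"x": 5.7,"y": 0.3,"z": 0.55,"ax": 0,"ay": 0,"az": 0},{"x": 5.7,"y": 0.3,"z": 0.55,"ax": 0,"ay": 0,"az": 0},{"x": 5.7,"y": 0.3,"z": 0.55,"ax": 0,"ay": 0,"az": 0},{"x": 5.7,"y": 0.3,"z": 0.55,"ax": 0,"ay": 0,"az": 0},{"x": 5.7,"y": 0.3,"z": 0.55,"ax": 0,"ay": 0,"az": 0},{"x": 5.7,"y": 0.3,"z": 0.55,"ax": 0,"ay": 0,"az": 0},{"x": 5.7,"y": 0.3,"z": 0.55,"ax": 0,"ay": 0,"az": 0},{"x": 5.7,"y": 0.3,"z": 0.55,"ax": 0,"ay": 0,"az": 0},{"x": 5.7,"y": 0.3,"z": 0.55,"ax": 0,"ay": 0,"az": 0},{"x": 0,"y": 0,"z": 0,"ax": 0,"ay": 0,"az": 0},{"x": 0,"y": 0,"z": 0,"ax": 0,"ay": 0,"az": 0}]' --gripper 6

```text
clock: 44.55
ee_pos: [0.49, 0.4085, 0.2873]
tcp_rot: [-1.186, -1.241, 1.247]
force: [0.4, 0.5, -0.2]
grip_width: 0.703
```

Run:
```python
from h import *
s,R=st();rollers("w9")
plan([.5575,.4107,.001],np.pi/2+.047)
```

```text
t 44.55 pos [0.49, 0.4085, 0.2873] F [0.4, 0.5, -0.2] w 60.1 q [0.7, 0.38, 0.17, 1.37, -0.0, 0.65]
[277. 210.] 0.98 mid [0.5572 0.4108] yaw 0.0529 tubelen 0.104 ztop 0.033 orange/black at [-0.056  0.057] hue 28.0
skip [225. 338.] 60
turn tool deg [-0.07, -0.07, -0.07] shift in tool (now) cm [0.02, 28.75, -6.71] in goal tool cm [-0.03, 28.76, -6.68]
```

View pics/w9.png

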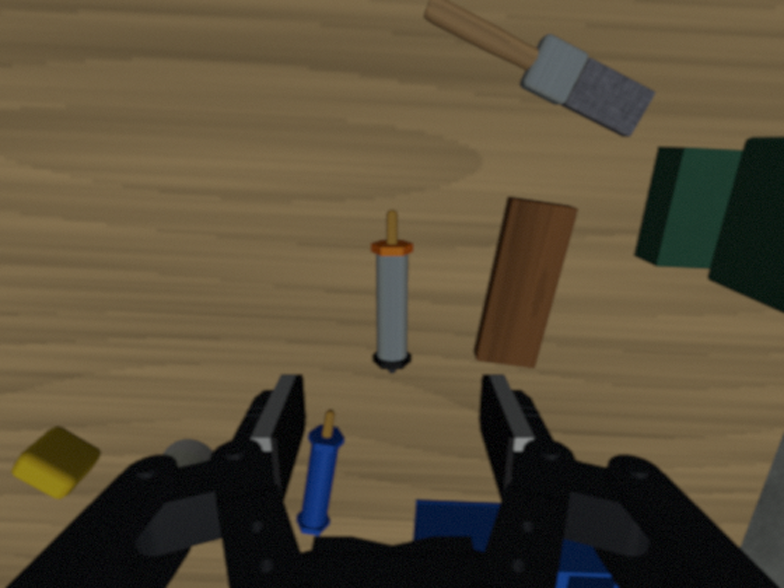

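The last steel roller is at native (280,215), clear of the offcut; the blue look-alike is at (230,340).

Request:
step_arm --deltas '[{"x": 0,"y": 2,"z": -3.35,"ax": 0,"ay": 0,"az": 0},{"x": 0,"y": 2,"z": -3.35,"ax": 0,"ay": 0,"az": 0},{"x": 0,"y": 5.5,"z": 0,"ax": 0,"ay": 0,"az": 0},{"x": 0,"y": 5.5,"z": 0,"ax": 0,"ay": 0,"az": 0},{"x": 0,"y": 5.0,"z": 0,"ax": 0,"ay": 0,"az": 0},{"x": 0,"y": 3.8,"z": 0,"ax": 0,"ay": 0,"az": 0},{"x": 0,"y": 2,"z": 0,"ax": 0,"ay": 0,"az": 0},{"x": 0,"y": 0,"z": 0,"ax": 0,"ay": 0,"az": 0},{"x": 0,"y": 0,"z": 0,"ax": 0,"ay": 0,"az": 0}]'

```text
clock: 45.78
ee_pos: [0.5591, 0.413, 0.0333]
tcp_rot: [-1.187, -1.246, 1.241]
force: [0.1, 0.7, 0.7]
grip_width: 0.704
```

Run:
```python
from h import *
st();plan([.5575,.4108,.001],np.pi/2+.050)
```

```text
t 45.77 pos [0.5591, 0.413, 0.0333] F [0.1, 0.7, 0.7] w 60.1 q [0.64, 0.61, -0.05, 0.9, -0.0, 0.59]
turn tool deg [0.14, -0.19, 0.09] shift in tool (now) cm [-0.21, 3.23, 0.18] in goal tool cm [-0.21, 3.23, 0.17]
```

Request:
step_arm --deltas '[{"x": -0.2,"y": 2,"z": 0.15,"ax": 0,"ay": -0.2,"az": 0},{"x": 0,"y": 1.2,"z": 0,"ax": 0,"ay": 0,"az": 0},{"x": 0,"y": 0,"z": 0,"ax": 0,"ay": 0,"az": 0},{"x": 0,"y": 0,"z": 0,"ax": 0,"ay": 0,"az": 0}]'

```text
clock: 46.28
ee_pos: [0.5569, 0.4108, 0.0002]
tcp_rot: [-1.185, -1.247, 1.245]
force: [0.0, 0.2, -0.8]
grip_width: 0.703
```

Request:
step_arm --deltas '[{"x": 0,"y": 0,"z": 0,"ax": 0,"ay": 0,"az": 0},{"x": 0,"y": 0,"z": 0,"ax": 0,"ay": 0,"az": 0},{"x": 0,"y": 0,"z": 0,"ax": 0,"ay": 0,"az": 0},{"x": 0,"y": 0,"z": 0,"ax": 0,"ay": 0,"az": 0},{"x": 0,"y": 0,"z": 0,"ax": 0,"ay": 0,"az": 0}]' --gripper 0 --force 80

```text
clock: 46.9
ee_pos: [0.5568, 0.4108, 0.0003]
tcp_rot: [-1.185, -1.248, 1.245]
force: [-1.1, -0.8, 5.5]
grip_width: 0.324
```

Request:
step_arm --deltas '[{"x": 0,"y": -2,"z": 0,"ax": 0,"ay": 0,"az": 0},{"x": 0,"y": -6,"z": 0,"ax": 0,"ay": 0,"az": 0},{"x": 0,"y": -6,"z": 0,"ax": 0,"ay": 0,"az": 0},{"x": 0,"y": -6,"z": 0,"ax": 0,"ay": 0,"az": 0},{"x": 0,"y": -2,"z": 0,"ax": 0,"ay": 0,"az": 0},{"x": 0,"y": 0,"z": 0,"ax": 0,"ay": 9.6,"az": 0},{"x": 0,"y": 0,"z": 0,"ax": 0,"ay": 0,"az": 0},{"x": 0,"y": 0,"z": 0,"ax": 0,"ay": 0,"az": 0}]'

```text
clock: 47.9
ee_pos: [0.5559, 0.4099, 0.2188]
tcp_rot: [-1.261, -1.123, 1.126]
force: [0.4, 0.1, -5.4]
grip_width: 0.323
```

Run:
```python
from h import *
held(); plan([*trk(.010,.077),.20],np.pi/2+A)
```

```text
t 47.9 pos [0.5559, 0.4099, 0.2188] F [0.4, 0.1, -5.4] w 27.6 q [0.64, 0.5, 0.19, 1.27, -0.0, 0.75]
orange 2937 mean [  0.7 -28.2  57.7] min [-16.7 -34.8  52.9] max [18.4 -9.1 60.6]
brass 2364 mean [  0.7 -20.6  74.7] min [ -4.2 -22.9  60.2] max [  5.7 -16.5  89.6]
grey 13010 mean [  0.7 -29.5  11.4] min [-12.9 -32.8 -36. ] max [ 14.4 -22.4  49.9]
turn tool deg [-0.06, 0.21, -0.06] shift in tool (now) cm [-55.31, 1.91, -10.82] in goal tool cm [-55.28, 1.87, -11.02]
```

Request:
step_arm --deltas '[{"x": -5,"y": 0,"z": -1.0,"ax": 0,"ay": 0.2,"az": 0},{"x": -5,"y": 0,"z": -1.0,"ax": 0,"ay": 0,"az": 0},{"x": -5,"y": 0,"z": -1.0,"ax": 0,"ay": 0,"az": 0},{"x": -5,"y": 0,"z": -1.0,"ax": 0,"ay": 0,"az": 0},{"x": -5,"y": 0,"z": -1.0,"ax": 0,"ay": 0,"az": 0},{"x": -5,"y": 0,"z": -1.0,"ax": 0,"ay": 0,"az": 0},{"x": -5,"y": 0,"z": -1.0,"ax": 0,"ay": 0,"az": 0},{"x": -5,"y": 0,"z": -1.0,"ax": 0,"ay": 0,"az": 0},{"x": -5,"y": 0,"z": -1.0,"ax": 0,"ay": 0,"az": 0},{"x": -5,"y": 1,"z": -1.0,"ax": 0,"ay": 0,"az": 0},{"x": -5.3,"y": 1,"z": -1.0,"ax": 0,"ay": 0,"az": 0},{"x": 0,"y": 0,"z": 0,"ax": 0,"ay": 0,"az": 0},{"x": 0,"y": 0,"z": 0,"ax": 0,"ay": 0,"az": 0}]'

```text
clock: 49.58
ee_pos: [0.5989, -0.1517, 0.1989]
tcp_rot: [-1.262, -1.12, 1.12]
force: [-0.2, 1.7, -4.7]
grip_width: 0.321
```

Run:
```python
from h import *
plan([*trk(.010,.077),.1085],np.pi/2+A)
slots(77)
held()
```

```text
turn tool deg [-0.06, -0.1, 0.04] shift in tool (now) cm [-0.02, 9.04, -0.12] in goal tool cm [-0.01, 9.04, -0.11]
near inner edge -76.8 z 135.1
slot from [67.3 67.4 67.4] to [86.3 86.9 86.9]
far inner edge 63.3
t 49.62 pos [0.5991, -0.1511, 0.1992] F [0.6, 0.6, -3.9] w 27.8 q [-0.25, 0.36, -0.05, 1.16, 0.0, -0.13]
orange 2913 mean [  0.6 -28.3  57.7] min [-16.7 -34.9  52.9] max [18.3 -9.7 60.6]
brass 2270 mean [  0.5 -20.6  74.1] min [ -4.3 -22.8  60.2] max [  5.3 -16.5  89.3]
grey 13170 mean [  0.6 -29.4  11.5] min [-13.1 -32.9 -36. ] max [ 14.6 -22.   50. ]
```

Run:
```python
from h import *
z=np.load("w3.npz");W=z["W"];X,Y=intrk(W);X=X*1000;Y=Y*1000;Z=W[...,2]*1000
for lo in range(60,160,6):
    m=(abs(X)<40)&(Y>=lo)&(Y<lo+6); print(lo,m.sum(),np.round(np.percentile(Z[m],[5,50,95]),1))
```

```text
60 197 [-1.1  0.3  1.8]
66 197 [-1.   0.5  1.8]
72 198 [-1.1  0.4  1.6]
78 200 [-1.   0.4  1.9]
84 391 [ 0.9 19.1 21.6]
90 211 [18.9 20.4 22. ]
96 208 [19.1 20.3 21.8]
102 214 [19.  20.4 22. ]
108 243 [19.1 20.8 42.5]
114 739 [21.8 50.  61. ]
120 275 [34.2 60.4 62.6]
126 279 [32.5 60.9 63.3]
132 431 [ 54.8  63.3 100. ]
138 294 [ 40.6  63.  100.8]
144 278 [ 40.5  65.9 100.9]
150 279 [ 38.9  68.4 100.8]
156 262 [ 40.9  69.2 100.8]
```

Request:
step_arm --deltas '[{"x": 0,"y": 0,"z": -0.1,"ax": 0,"ay": 0,"az": 0},{"x": 0,"y": 3,"z": 0,"ax": 0,"ay": 0,"az": 0},{"x": 0,"y": 3,"z": 0,"ax": 0,"ay": 0,"az": 0},{"x": 0,"y": 2,"z": 0,"ax": 0,"ay": 0,"az": 0},{"x": 0,"y": 1.1,"z": 0,"ax": 0,"ay": 0,"az": 0},{"x": 0,"y": 0,"z": 0,"ax": 0,"ay": 0,"az": 0},{"x": 0,"y": 0,"z": 0,"ax": 0,"ay": 0,"az": 0}]'

```text
clock: 50.55
ee_pos: [0.6011, -0.152, 0.1094]
tcp_rot: [-1.265, -1.121, 1.12]
force: [0.3, -0.1, -4.2]
grip_width: 0.328
```

Run:
```python
from h import *
plan([*trk(-.012,.077),.1075],np.pi/2+A)
```

```text
turn tool deg [0.09, -0.09, -0.01] shift in tool (now) cm [-0.01, 0.19, 2.31] in goal tool cm [-0.01, 0.19, 2.31]
```

The crossbar is only 20 mm high and the box 61 mm, so there is clearance. I'll release with a smaller opening here.

Request:
step_arm --deltas '[{"x": 0,"y": 0.2,"z": 0.6,"ax": 0,"ay": 0,"az": 0},{"x": 0,"y": 0,"z": 0.6,"ax": 0,"ay": 0,"az": 0},{"x": 0,"y": 0,"z": 0.6,"ax": 0,"ay": 0,"az": 0},{"x": 0,"y": 0,"z": 0.6,"ax": 0,"ay": 0,"az": 0},{"x": 0,"y": 0,"z": 0,"ax": 0,"ay": 0,"az": 0},{"x": 0,"y": 0,"z": 0,"ax": 0,"ay": 0,"az": 0}]'

```text
clock: 51.3
ee_pos: [0.5778, -0.1493, 0.1072]
tcp_rot: [-1.266, -1.122, 1.119]
force: [6.4, -0.3, -3.0]
grip_width: 0.326
```

Run:
```python
from h import *
plan([*trk(-.012,.077),.063],np.pi/2+A);held()
```

```text
turn tool deg [0.19, -0.12, -0.0] shift in tool (now) cm [0.01, 4.42, -0.01] in goal tool cm [0.01, 4.42, -0.03]
t 51.3 pos [0.5778, -0.1493, 0.1072] F [6.4, -0.3, -3.0] w 27.8 q [-0.25, 0.38, -0.25, 0.94, 0.0, -0.13]
orange 2904 mean [  0.5 -28.7  57.7] min [-16.7 -35.2  53. ] max [ 18.1 -10.8  60.5]
brass 1889 mean [ 10.  -28.4  71.1] min [-11.  -35.4  60.3] max [ 21.7 -16.3  82.8]
grey 13463 mean [  0.5 -29.4  11.8] min [-14.1 -33.3 -36.1] max [ 14.9 -21.5  50.4]
```

Request:
step_arm --deltas '[{"x": 0,"y": 0.8,"z": 0,"ax": 0,"ay": 0,"az": 0},{"x": 0,"y": 0.8,"z": 0,"ax": 0,"ay": 0,"az": 0},{"x": 0,"y": 0.4,"z": 0,"ax": 0,"ay": 0,"az": 0},{"x": 0,"y": 0,"z": 0,"ax": 0,"ay": 0,"az": 0}]'

```text
clock: 51.85
ee_pos: [0.5779, -0.1495, 0.0871]
tcp_rot: [-1.266, -1.122, 1.119]
force: [5.7, -0.6, -1.9]
grip_width: 0.324
```

Request:
step_arm --deltas '[{"x": 0,"y": 0.8,"z": 0,"ax": 0,"ay": 0,"az": 0},{"x": 0,"y": 0.8,"z": 0,"ax": 0,"ay": 0,"az": 0},{"x": 0,"y": 0.8,"z": 0,"ax": 0,"ay": 0,"az": 0},{"x": 0,"y": 0,"z": 0,"ax": 0,"ay": 0,"az": 0},{"x": 0,"y": 0,"z": 0,"ax": 0,"ay": 0,"az": 0}]'

```text
clock: 52.48
ee_pos: [0.5781, -0.1495, 0.0633]
tcp_rot: [-1.267, -1.122, 1.119]
force: [6.4, -1.1, -2.3]
grip_width: 0.327
```

Run:
```python
from h import *
plan([*trk(.0,.077),.063],np.pi/2+A);held()
```

```text
turn tool deg [0.2, -0.11, -0.02] shift in tool (now) cm [0.02, 0.03, -1.19] in goal tool cm [0.02, 0.03, -1.19]
t 52.48 pos [0.5781, -0.1495, 0.0633] F [6.4, -1.1, -2.3] w 27.9 q [-0.25, 0.42, -0.3, 0.85, 0.0, -0.13]
orange 2097 mean [ -0.9 -30.4  57.7] min [-12.5 -35.6  53. ] max [10.5 -6.8 60.6]
brass 274 mean [  1.5 -22.6  61.3] min [ -3.9 -34.7  53.9] max [  9.7 -18.3  63.7]
grey 13833 mean [  0.6 -29.2  11. ] min [-16.8 -34.9 -36.2] max [ 17.8 -18.5  49.6]
```

Request:
step_arm --deltas '[{"x": 0,"y": 0,"z": -0.6,"ax": 0,"ay": 0,"az": 0},{"x": 0,"y": 0.03,"z": -0.6,"ax": 0,"ay": 0,"az": 0},{"x": 0,"y": 0,"z": 0,"ax": 0,"ay": 0,"az": 0},{"x": 0,"y": 0,"z": 0,"ax": 0,"ay": 0,"az": 0}]'

```text
clock: 53.02
ee_pos: [0.5899, -0.151, 0.063]
tcp_rot: [-1.266, -1.122, 1.119]
force: [5.9, -0.8, 2.0]
grip_width: 0.328
```

Request:
step_arm --deltas '[{"x": 0,"y": 0,"z": 0,"ax": 0,"ay": 0,"az": 0},{"x": 0,"y": 0,"z": 0,"ax": 0,"ay": 0,"az": 0},{"x": 0,"y": 0,"z": 0,"ax": 0,"ay": 0,"az": 0},{"x": 0,"y": -2,"z": 0,"ax": 0,"ay": 0,"az": 0},{"x": 0,"y": -6,"z": 0,"ax": 0,"ay": 0,"az": 0},{"x": 0,"y": -6,"z": 0,"ax": 0,"ay": 0,"az": 0},{"x": 0,"y": -6,"z": 0,"ax": 0,"ay": 0,"az": 0},{"x": 0,"y": -6,"z": 0,"ax": 0,"ay": 0,"az": 0},{"x": 0,"y": 0,"z": 0,"ax": 0,"ay": 0,"az": 0},{"x": 0,"y": 0,"z": 0,"ax": 0,"ay": 0,"az": 0}]' --gripper 4.2

```text
clock: 54.28
ee_pos: [0.5881, -0.1505, 0.3216]
tcp_rot: [-1.263, -1.12, 1.12]
force: [-0.7, 1.0, -0.3]
grip_width: 0.493
```

Run:
```python
from h import *
s,R=st();fitted("w10")
plan([.599,-.0738,.20],np.pi/2-.096+1.185)
```

```text
t 54.27 pos [0.5881, -0.1505, 0.3216] F [-0.7, 1.0, -0.3] w 42.1 q [-0.25, 0.31, 0.15, 1.41, -0.0, -0.13]
bay 1 (x,y,axis z) [(-37, np.float64(-114.5), np.float64(80.1)), (-13, np.float64(-114.4), np.float64(80.1)), (13, np.float64(-114.7), np.float64(80.2)), (36, np.float64(-114.4), np.float64(80.0))] orange outer x -59.2
bay 2 (x,y,axis z) [(-37, np.float64(-50.2), np.float64(80.4)), (-13, np.float64(-50.3), np.float64(80.4)), (12, np.float64(-49.9), np.float64(80.2)), (36, np.float64(-49.9), np.float64(80.2))] orange outer x -59.3
bay 3 (x,y,axis z) [(-36, np.float64(13.5), np.float64(80.5)), (-13, np.float64(13.4), np.float64(80.6)), (12, np.float64(13.6), np.float64(80.5)), (36, np.float64(13.1), np.float64(80.6))] orange outer x -59.3
bay 4 (x,y,axis z) [(-36, np.float64(77.5), np.float64(80.5)), (-13, np.float64(77.5), np.float64(80.4)), (12, np.float64(77.2), np.float64(80.6)), (36, np.float64(77.3), np.float64(80.6))] orange outer x -59.3
turn tool deg [-0.11, -69.3, 0.1] shift in tool (now) cm [7.73, 12.06, -0.24] in goal tool cm [2.54, 12.06, -7.31]
```

View pics/w10.png

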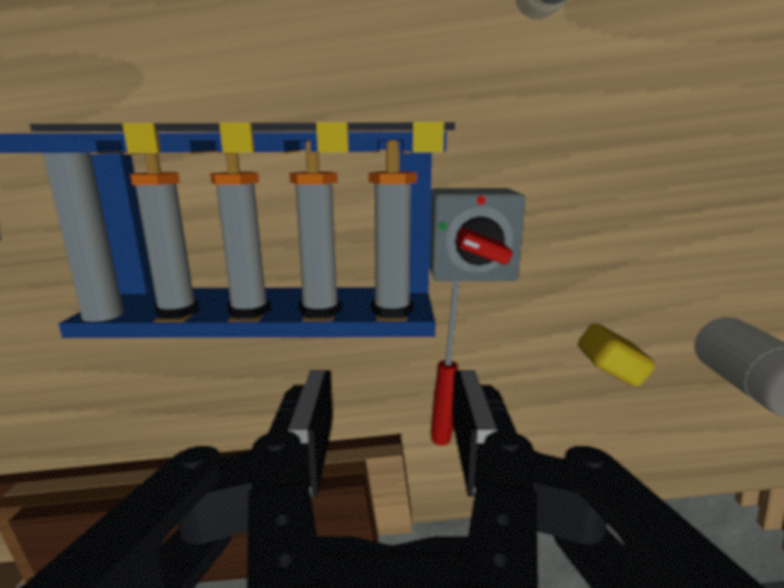

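All four are seated within about 1 mm (axis z 80 to 80.6, outer orange faces at x -59), knob still open. Now lock it.

Request:
step_arm --deltas '[{"x": 3.9,"y": 0,"z": -0.1,"ax": 0,"ay": 0,"az": 0},{"x": 3.85,"y": 0,"z": -0.15,"ax": 0,"ay": 0,"az": 0},{"x": 0,"y": 0,"z": 0,"ax": 0,"ay": -9.9,"az": 0},{"x": 0,"y": 0,"z": 0,"ax": 0,"ay": -9.9,"az": 0},{"x": 0,"y": 0,"z": 0,"ax": 0,"ay": -9.9,"az": 0},{"x": 0,"y": 0,"z": 0,"ax": 0,"ay": -9.9,"az": 0},{"x": 0,"y": 0,"z": 0,"ax": 0,"ay": -9.9,"az": 0},{"x": 0,"y": 0,"z": 0,"ax": 0,"ay": -9.9,"az": 0},{"x": 0,"y": 0,"z": 0,"ax": 0,"ay": -9.9,"az": 0},{"x": 0,"y": 6,"z": 0,"ax": 0,"ay": 0,"az": 0},{"x": 0,"y": 6,"z": 0,"ax": 0,"ay": 0,"az": 0},{"x": 0,"y": 6,"z": 0,"ax": 0,"ay": 0,"az": 0},{"x": 0,"y": 0,"z": 0,"ax": 0,"ay": 0,"az": 0},{"x": 0,"y": 0,"z": 0,"ax": 0,"ay": 0,"az": 0}]' --gripper 3.5

```text
clock: 56.08
ee_pos: [0.6005, -0.0739, 0.1432]
tcp_rot: [-0.48, -1.953, 1.953]
force: [-0.3, -0.5, 0.6]
grip_width: 0.409
```

Run:
```python
from h import *
st();plan([.599,-.0738,.076],np.pi/2-.096+1.185)
```

```text
t 56.08 pos [0.6005, -0.0739, 0.1432] F [-0.3, -0.5, 0.6] w 34.9 q [-0.12, 0.37, -0.17, 1.03, 0.0, -1.21]
turn tool deg [0.01, 0.0, -0.02] shift in tool (now) cm [0.15, 6.72, 0.06] in goal tool cm [0.14, 6.72, 0.06]
```

Request:
step_arm --deltas '[{"x": 0.15,"y": 3,"z": 0.05,"ax": 0,"ay": 0,"az": 0},{"x": 0,"y": 2.5,"z": 0,"ax": 0,"ay": 0,"az": 0},{"x": 0,"y": 1.2,"z": 0,"ax": 0,"ay": 0,"az": 0},{"x": 0,"y": 0,"z": 0,"ax": 0,"ay": 0,"az": 0},{"x": 0,"y": 0,"z": 0,"ax": 0,"ay": 0,"az": 0}]'

```text
clock: 56.7
ee_pos: [0.5999, -0.0738, 0.0768]
tcp_rot: [-0.482, -1.954, 1.953]
force: [0.2, 0.5, 0.1]
grip_width: 0.408
```

Request:
step_arm --deltas '[{"x": 0,"y": 0,"z": 0,"ax": 0,"ay": 0,"az": 0},{"x": 0,"y": 0,"z": 0,"ax": 0,"ay": 0,"az": 0},{"x": 0,"y": 0,"z": 0,"ax": 0,"ay": 0,"az": 0},{"x": 0,"y": 0,"z": 0,"ax": 0,"ay": 0,"az": 0}]' --gripper 0 --force 50

```text
clock: 57.2
ee_pos: [0.599, -0.0735, 0.0762]
tcp_rot: [-0.481, -1.953, 1.952]
force: [-1.7, 0.8, 5.8]
grip_width: 0.156
```

Request:
step_arm --deltas '[{"x": 0,"y": 0,"z": 0,"ax": 0,"ay": 8,"az": 0},{"x": 0,"y": 0,"z": 0,"ax": 0,"ay": 10,"az": 0},{"x": 0,"y": 0,"z": 0,"ax": 0,"ay": 10,"az": 0},{"x": 0,"y": 0,"z": 0,"ax": 0,"ay": 10,"az": 0},{"x": 0,"y": 0,"z": 0,"ax": 0,"ay": 10,"az": 0},{"x": 0,"y": 0,"z": 0,"ax": 0,"ay": 10,"az": 0},{"x": 0,"y": 0,"z": 0,"ax": 0,"ay": 10.5,"az": 0},{"x": 0,"y": 0,"z": 0,"ax": 0,"ay": 0,"az": 0},{"x": 0,"y": 0,"z": 0,"ax": 0,"ay": 0,"az": 0},{"x": 0,"y": 0,"z": 0,"ax": 0,"ay": 0,"az": 0}]'

```text
clock: 58.45
ee_pos: [0.5994, -0.0744, 0.0763]
tcp_rot: [-1.259, -1.133, 1.132]
force: [-1.1, -1.8, 5.8]
grip_width: 0.154
```

Request:
step_arm --deltas '[{"x": 0,"y": 0,"z": 0,"ax": 0,"ay": 0,"az": 0},{"x": 0,"y": 0,"z": 0,"ax": 0,"ay": 0,"az": 0},{"x": 0,"y": 0,"z": 0,"ax": 0,"ay": 0,"az": 0},{"x": 0,"y": -4,"z": 0,"ax": 0,"ay": 0,"az": 0},{"x": 0,"y": -6,"z": 0,"ax": 0,"ay": 0,"az": 0},{"x": 0,"y": -6,"z": 0,"ax": 0,"ay": 0,"az": 0},{"x": 0,"y": -6,"z": 0,"ax": 0,"ay": 0,"az": 0},{"x": -3,"y": -2,"z": 0,"ax": 0,"ay": 0,"az": 0},{"x": -4,"y": 0,"z": 0,"ax": 0,"ay": 0,"az": 0},{"x": 0,"y": 0,"z": 0,"ax": 0,"ay": 0,"az": 0},{"x": 0,"y": 0,"z": 0,"ax": 0,"ay": 0,"az": 0}]' --gripper 4

```text
clock: 59.82
ee_pos: [0.5909, -0.143, 0.3146]
tcp_rot: [-1.257, -1.13, 1.13]
force: [-0.6, -0.0, -0.3]
grip_width: 0.47
```

Run:
```python
from h import *
st();fitted("w11")
im,d,p,W=snap("wrist")
hsv=cv2.cvtColor(im,cv2.COLOR_RGB2HSV)
red=((hsv[...,0]<8)|(hsv[...,0]>172))&(hsv[...,1]>150)&(W[...,2]>.09)&(W[...,2]<.115)
P=W[red];print("knob",red.sum(),P.mean(0),cv2.minAreaRect((P[:,:2]*1000).astype(np.float32)))
X,Y=intrk(W);yel=(hsv[...,0]>20)&(hsv[...,0]<35)&(hsv[...,1]>170)&(abs(W[...,2]-.141)<.006)
n,l,s,c=cv2.connectedComponentsWithStats(yel.astype(np.uint8));print("tab y",[round(float(Y[l==i].mean()*1000),1) for i in range(1,n) if s[i,4]>80])
```

```text
t 59.83 pos [0.5909, -0.143, 0.3146] F [-0.6, -0.0, -0.3] w 40.1 q [-0.24, 0.31, 0.14, 1.4, 0.0, -0.13]
bay 1 (x,y,axis z) [(-37, np.float64(-114.4), np.float64(80.0)), (-13, np.float64(-114.5), np.float64(80.4)), (12, np.float64(-114.3), np.float64(80.3)), (36, np.float64(-114.4), np.float64(80.1))] orange outer x -59.2
bay 2 (x,y,axis z) [(-37, np.float64(-48.0), np.float64(80.0)), (-13, np.float64(-47.9), np.float64(80.3)), (12, np.float64(-47.7), np.float64(80.3)), (36, np.float64(-47.1), np.float64(80.4))] orange outer x -59.3
bay 3 (x,y,axis z) [(-37, np.float64(13.7), np.float64(80.4)), (-13, np.float64(13.4), np.float64(80.5)), (12, np.float64(13.3), np.float64(80.5)), (36, np.float64(13.3), np.float64(80.5))] orange outer x -59.2
bay 4 (x,y,axis z) [(-37, np.float64(77.6), np.float64(80.3)), (-13, np.float64(77.2), np.float64(80.6)), (12, np.float64(77.4), np.float64(80.5)), (37, np.float64(77.2), np.float64(80.6))] orange outer x -59.4
knob 444 [ 0.59902857 -0.0750906   0.09909125] ((598.7634887695312, -73.7275619506836), (14.695657730102539, 42.55341720581055), 82.97386169433594)
tab y [-114.4, -50.7, 13.1, 76.5]
```

View pics/w11.png

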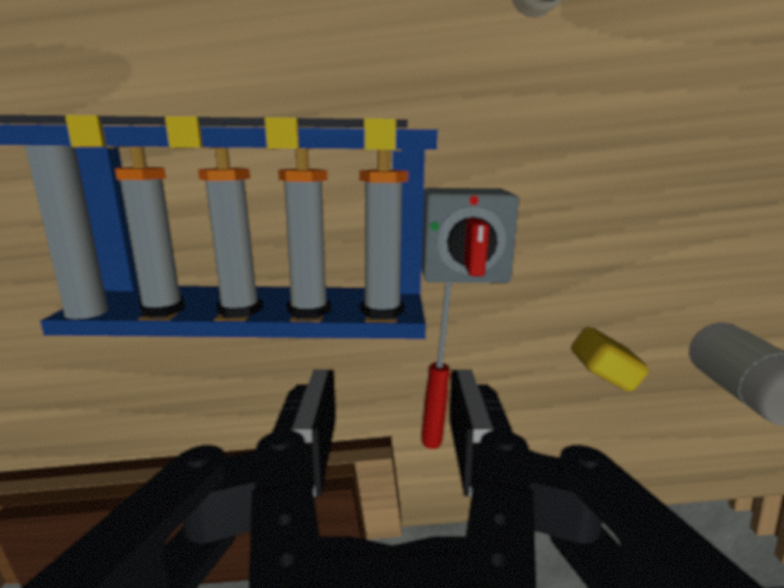

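Locked: knob bar at -7°, along the track's x, and the tabs at y -114/-51/13/77 lie over the slots. All rollers are seated; bay 2's shifted 3 mm sideways within its cup, inside the tolerance. Handing in.

```bash
python3 -c "
from cell import robot
print(robot.finish_job())"
```

```text
the job is handed in; nothing more can be done
None
```

I opened the knob, fitted all four steel rollers in bays 1 to 4, turned the knob back to locked and let go. I handed the job in at about 60 s; it gives no verdict.

**Last checks (wrist camera):**
- **Rollers:** all four axes are level at z 80 to 80.6 mm. Bays 1, 3 and 4 are within about 1 mm of their points along the track.
- **Bay 2:** this roller reads about 3 mm sideways of its point, after reading under 1 mm before I locked the knob. It is still in both cups and inside the 8 mm limit.
- **Knob:** the bar is back in line with the track's x axis and the yellow tabs lie over all four slots.
- **Other things:** the arm touched none of the bystanders or the blue look-alike. I did not re-measure their positions at the end.

No check failed. I noticed no slackened grip, and no roller lying on the bench had moved before I reached it.

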